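# Sort the worktop: fruit, seasonings and spoon

### The arm

A 6-joint arm with a two-finger parallel gripper is mounted at the origin on a cart in front of the work surface, level with it; the furniture and walls round the work are solid. World frame = base frame: x ahead of the robot, y to its left, z up, the work surface at z = 0. Lengths are in m, angles in degrees, forces in N, time in s.
With the tool pointing down it reaches from about 0.35 to 0.8 m from the base axis. Payload 7.3 kg.
Tool frame: the origin (TCP) lies midway between the tips of the shut fingers; the grasp point (between the pads) lies 19 mm behind it; z points along the fingers, y is the line along which they close (so a half turn about z gives the same grasp; the last joint's range is limited). The gripper opens to 85 mm and grips with 20 to 120 N. Pads are 22 mm wide; open, the fingers measure 114 mm over their backs; the gripper's body (76 mm by 85 mm) begins 54 mm behind the grasp point. The pads swing forward as they close: fully open they stand 13 mm farther back than shut.
Start: joints at [-75.057, 19.595, 87.324, -0, 73.075, -8.365], TCP at [0.208, -0.482, 0.231] pointing down, gripper open.
Joint ranges: [-145.02, 145.02], [-44.19, 115.74], [2.07, 154.8], [-57.11, 237.11], [16.16, 152.29], [-177.93, 177.93]. Speed limits (degrees/s): [147.25, 147.25, 180, 180, 180, 180].

### API

Orientations are given as a 3x3 rotation matrix whose columns are the frame's x, y, z axes.
In Python, from workcell import bot, imaging, workorder gives the robot as it stands. The module is installed in compiled form; this text tells all that it offers.
- The arm moves only by the tool move_arm, never from a script. Its argument "steps" is a list of rows, each an object of numbers: "tx", "ty", "tz": the shift along the tool's x, y, z normalised to -1 to 1, where 1 is 25 cm; "roll": the turn about the tool's z normalised to -1 to 1, where 1 is 90 degrees. A call has 1 to 12 rows; each row is the pose to reach, as a shift and turn from the pose commanded when the call began, along the tool's axes at that moment; what a row does not reach only later rows make up. A row lasts 1/12 s, in which the tool goes at most 41.7 mm and 7.16 degrees, less where a joint would pass 70% of its speed; a pose out of reach is approached as far as the arm can. A call with a number of a shift or a turn outside -1 to 1 is refused whole. A call with a gripper value outside its range is refused whole. "gripper" is the opening in per cent of the stroke, from 0 (shut) to 100 (fully open), set as the call begins (left out, the last holds). The fingers move at their own pace and stop on an object; "grip_force" is the grip in N (left out, the last holds). Time passes only in rows, so rows that repeat a pose let the fingers close. It gives the time, the measured TCP pose, the force, the opening and the grip force at its end, in the units of the state.
- bot.get_obs(): the state, without advancing time (a new reading comes with each control period).
- imaging.capture(name): name is "scene" or "top" or "wrist"; returns the picture (400x640x3 uint8, red, green, blue); there is no depth.
- imaging.get_calibration(name): a dict with "fx", "fy", "cx", "cy" (pixels), "pose" (4x4, takes a point from camera to world coordinates). Camera axes: x right, y down, z forward; pixel columns grow to the right and rows downward; lengths in m; the calibration is good to about 2 mm. The wrist camera is an equidistant fisheye: a pixel r from the principal point sees the ray r / f radians off the axis. A picture is of the moment at which its call begins: read the wrist's pose just before it. get_calibration takes no time and is no camera call; for the wrist camera it gives the pose at the moment of the call.
- workorder.sign_off(): hands the job in; it is judged then, once.
The state is a dict: "clock": time; "joint_pos": joint angles; "qd": joint speeds; "effort": joint torques, N m; "tool_pos": TCP position; "eef_rot": TCP orientation; "ft_force": force on the tool from outside, world axes, zero at the start; "ft_torque": the same for the moment, N m; "gripper_width": opening from 0.0 (shut) to 1.0 (fully open); "grasp_force": force on a finger pad.
Only numpy, scipy, OpenCV 4.12 (cv2) and the standard library are available. Lean on these libraries where they do the work, as an engineer would, in place of code of your own. Each camera call takes 0.05 s, during which the arm holds its last target. There are 200 camera calls.

### The job

Tidy the worktop by kind: put the lemon and the mandarin into the wooden fruit tray, stand the salt shaker and the black-capped spice jar upright in the white caddy, one in each bay, and lay the teaspoon flat and lengthwise in the grey cutlery tray. The jam jar and the mug stay where they stand, undisturbed.

Things in the scene. Friction and masses are not known exactly. Their poses are not given: they have to be found in the camera images.
- lemon_center (a point): yellow lemon, loose, lying on its side; 74 long (its own x axis) x 51 wide (y) x 53 high mm; the point is its centre, half-way up; starts at any yaw
- mandarin_center (a point): orange mandarin, loose; about 58 mm across and 47 mm high; the point is its centre, half-way up
- salt_center (a point): salt shaker, loose and upright: clear round body 44 mm in diameter up to 66 mm height, then a narrower (34 mm) light grey domed top, 90 mm high in all; the point is on its axis half-way up, z axis up
- spice_center (a point): spice jar, loose and upright: round, 41 mm in diameter all the way, 105 mm high, black screw cap; the point is on its axis half-way up, z axis up
- teaspoon_center (a point): metal teaspoon, loose, lying flat on the worktop; 139 mm long along its own x axis, at most 30 mm wide (y), 10 mm high; the point is its middle, 5 mm above its underside
- fruit_tray: fixed light-wood tray with a green liner, open on top: outside 137 (x) x 212 (y) x 26 mm high, walls and floor 6 mm thick (inside 125 x 200 x 20 deep); origin at the centre of its underside, long side along its own y axis
- cutlery_tray: fixed grey plastic tray with a black rim, open on top: outside 137 (x) x 212 (y) x 26 mm high (rim 30 mm), walls and floor 6 mm thick (inside 125 x 200 x 20 deep); origin at the centre of its underside, long side along its own y axis
- caddy: fixed low white caddy with two square bays with cork floors: outside 77 (x) x 149 (y) x 25 mm high, walls, divider and floor 5 mm thick; the bays are 67 x 67 mm and 20 mm deep, centred on its own y axis 36 mm to either side of the origin, which is the centre of its underside
- jam_jar_center (a point): bystander: jam jar with dark cap, loose, 68 mm across and 115 mm high; the point is on its axis half-way up
- mug_center (a point): bystander: white mug with a leaf pattern, loose, 92 mm across (127 with the handle) and 95 mm high; the point is half-way up
Mind the look-alikes: they are no part of the job. Leave any green look-alike of the part that bears salt_center alone. What is shaped like the part that bears spice_center but blue is not meant.

How it is judged (in metres and radians):
At the end, for the whole second after the job is handed in: fruit centres within 55 x 90 mm of the fruit tray's middle, in it; salt and spice upright (0.15 rad) on the caddy's floors, within 22 mm of a bay's centre; spoon on the cutlery tray's floor, within 55 x 40 mm of its middle and 0.3 rad of lengthwise; all released, under 0.02 m/s (x of lemon_center in the frame of fruit_tray between -0.055 and 0.055 m and y of lemon_center in the frame of fruit_tray between -0.09 and 0.09 m and z of lemon_center in the frame of fruit_tray between 0.01 and 0.045 m and x of mandarin_center in the frame of fruit_tray between -0.055 and 0.055 m and y of mandarin_center in the frame of fruit_tray between -0.09 and 0.09 m and z of mandarin_center in the frame of fruit_tray between 0.01 and 0.045 m and ((x of salt_center in the frame of caddy between -0.022 and 0.022 m and y of salt_center in the frame of caddy between -0.058 and -0.014 m and z of salt_center in the frame of caddy between 0.03 and 0.06 m) or (x of salt_center in the frame of caddy between -0.022 and 0.022 m and y of salt_center in the frame of caddy between 0.014 and 0.058 m and z of salt_center in the frame of caddy between 0.03 and 0.06 m)) and angle between each of salt_center, spice_center's own z axis and vertical below 0.15 rad and ((x of spice_center in the frame of caddy between -0.022 and 0.022 m and y of spice_center in the frame of caddy between -0.058 and -0.014 m and z of spice_center in the frame of caddy between 0.03 and 0.068 m) or (x of spice_center in the frame of caddy between -0.022 and 0.022 m and y of spice_center in the frame of caddy between 0.014 and 0.058 m and z of spice_center in the frame of caddy between 0.03 and 0.068 m)) and x of teaspoon_center in the frame of cutlery_tray between -0.055 and 0.055 m and y of teaspoon_center in the frame of cutlery_tray between -0.04 and 0.04 m and z of teaspoon_center in the frame of cutlery_tray between 0 and 0.022 m and angle between the x axis of teaspoon_center and the y axis of cutlery_tray, either way round below 0.3 rad and angle between teaspoon_center's own z axis and vertical below 0.25 rad and linear speed of each of lemon, mandarin, salt, spice, teaspoon below 0.02 m/s); the robot touches nothing.
It fails at once if the jam jar is shifted by more than 3 cm or tipped (distance of jam_jar_center from where it was at the start of the episode above 0.03 m or angle between jam_jar_center's own z axis and vertical above 0.3 rad).
It fails at once if the mug is shifted by more than 3 cm or tipped (distance of mug_center from where it was at the start of the episode above 0.03 m or angle between mug_center's own z axis and vertical above 0.3 rad).
It also fails if it takes over 136 s, if anything falls off the work surface, if the arm or the gripper's body presses on something with over 40 N, if the wrist force passes 120 N, or if a joint passes its speed limit or range.

## Working session

There is one attempt and no reset: what is moved stays moved. The work goes in short steps, Python scripts to look and compute and a tool call to move; the robot and the scene stay as the last step left them, time stands still between calls to the robot, and variables do not carry over. Pictures are saved under pics/ and viewed, at most 14 in all, crops included, and the job is handed in when it is done.

Besides the shell and the picture viewer there is one more tool, called after ">>>" as name(argument=value, ...), one argument or row to a line, values as JSON. move_arm: Moves the arm, as the interface text tells. Scaled input: -1 to 1 covers 25 cm each way for a shift and 90 degrees each way for a turn. Its arguments: {"type":"object","properties":{"steps":{"type":"array"},"gripper":{"type":"number"},"grip_force":{"type":"number"}},"required":["steps"]}

```bash
mkdir -p pics; python3 - <<'E'
from workcell import bot, imaging
import cv2
for n in("top","scene"):
    p=imaging.capture(n); cv2.imwrite(f"pics/{n}0.png",cv2.cvtColor(p,cv2.COLOR_RGB2BGR))
    c=imaging.get_calibration(n); print(n,c)
o=bot.get_obs(); print(o)
E
```

```text
top {'fx': 438.3425167551408, 'fy': 438.3425167551408, 'cx': 316.4147340625223, 'cy': 195.35088306260968, 'pose': array([[ 0.01777585, -0.98250982,  0.18536037,  0.29742128],
       [-0.99952181, -0.02215351, -0.0215725 ,  0.0117678 ],
       [ 0.02530158, -0.18488826, -0.98243379,  1.3096103 ],
       [ 0.        ,  0.        ,  0.        ,  1.        ]])}
scene {'fx': 380.0155352829867, 'fy': 380.0155352829867, 'cx': 316.05820840522415, 'cy': 203.30223266009332, 'pose': array([[-0.7857119 , -0.27950059,  0.55184802, -0.0645936 ],
       [-0.61817537,  0.32201092, -0.71705522,  0.76387019],
       [ 0.02271627, -0.90453767, -0.42578819,  0.5443379 ],
       [ 0.        ,  0.        ,  0.        ,  1.        ]])}
{'clock': 0.1, 'joint_pos': array([-7.50579903e+01,  1.96314403e+01,  8.73709299e+01, -1.34025757e-04,
        7.30760659e+01, -8.36515057e+00]), 'qd': array([ 0.048563  , -0.1690838 , -0.16857607, -0.04373767, -0.00478536,
       -0.05886138]), 'effort': array([ 2.20826085e-03, -4.34446013e+01, -2.46490860e+01, -1.42809172e-04,
        4.68983635e-03,  6.75535958e-06]), 'tool_pos': array([ 0.20764845, -0.48180027,  0.2307096 ]), 'eef_rot': array([[ 9.18396708e-01,  3.95660664e-01, -3.55138619e-04],
       [ 3.95660775e-01, -9.18395777e-01,  1.32210225e-03],
       [ 1.96946046e-04, -1.35472877e-03, -9.99999063e-01]]), 'ft_force': array([-0.12553958,  0.77522995, -1.81111135]), 'ft_torque': array([0.02422928, 0.08758768, 0.03721411]), 'grasp_force': 0.0, 'gripper_width': 1.00048491061237}
```

View pics/top0.png

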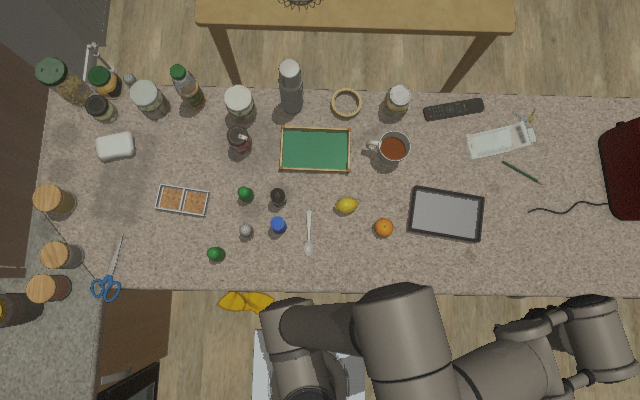

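View pics/scene0.png

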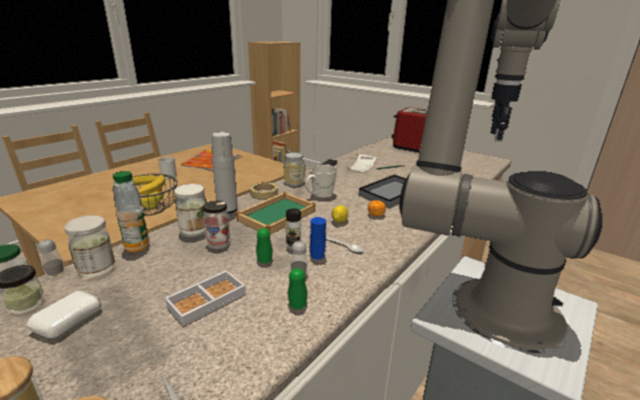

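The top view shows the lemon at (346,205), mandarin (384,228), spoon (309,233), fruit tray (315,150), cutlery tray (446,214), caddy (182,200), jam jar (239,140) and mug (393,147).

Possible confusions:
- **Salt:** the grey top at (246,230) against the green ones at (245,193) and (216,254).
- **Spice:** the black cap at (278,197) against the blue one at (278,225) and the dark-capped jam jar at (239,140).

I choose (246,230) for the salt and (278,197) for the spice, and will check both in a close crop.

```bash
cat > h.py <<'E'
import numpy as np, cv2
from workcell import bot, imaging
def ray(c,uv):
    d=np.array([(uv[0]-c["cx"])/c["fx"],(uv[1]-c["cy"])/c["fy"],1.]); return c["pose"][:3,:3]@d
def rayw(c,uv):  # equidistant fisheye
    m=np.array([uv[0]-c["cx"],uv[1]-c["cy"]]); r=np.hypot(*m)+1e-9; t=r/c["fx"]
    return c["pose"][:3,:3]@np.r_[m/r*np.sin(t),np.cos(t)]
def at(c,uv,z,f=ray):
    d=f(c,uv); o=c["pose"][:3,3]; return o+d*(z-o[2])/d[2]
def projw(c,P):
    p=c["pose"][:3,:3].T@(np.asarray(P)-c["pose"][:3,3]); r=np.hypot(p[0],p[1]); t=np.arctan2(r,p[2])
    return np.array([c["cx"],c["cy"]])+c["fx"]*t*p[:2]/r
def save(n,img): cv2.imwrite("pics/"+n,cv2.cvtColor(img,cv2.COLOR_RGB2BGR))
def go(P,yaw=None):
    """tool units to TCP at world P, closing line (tool y) along yaw deg"""
    o=bot.get_obs(); R=o["eef_rot"]; t=R.T@(np.array(P)-o["tool_pos"])/.25
    r=None
    if yaw is not None:
        cur=np.degrees(np.arctan2(R[1,1],R[0,1])); r=-((yaw-cur+90)%180-90)/90
    return t.round(3),r
E
python3 - <<'E'
from h import *
p=imaging.capture("top"); c=imaging.get_calibration("top")
save("crop1.png",cv2.resize(p[110:270,150:350],None,fx=4,fy=3.75,interpolation=cv2.INTER_CUBIC))
h=cv2.cvtColor(p,cv2.COLOR_RGB2HSV)
def blob(lo,hi,box):
    x0,y0,x1,y1=box; m=np.zeros(h.shape[:2],np.uint8); m[y0:y1,x0:x1]=cv2.inRange(h,lo,hi)[y0:y1,x0:x1]
    n,l,s,ce=cv2.connectedComponentsWithStats(m); i=1+np.argmax(s[1:,4]); q=np.argwhere(l==i)[:,::-1].astype(np.float32)
    return ce[i],s[i],cv2.minAreaRect(q),q
for nm,lo,hi,box,z in [("lemon",(20,120,80),(35,255,255),(325,190,365,220),.028),("mandarin",(5,150,80),(19,255,255),(365,210,405,245),.024),("tray_green",(60,100,40),(95,255,255),(275,120,355,180),.008)]:
    ce,s,r,q=blob(lo,hi,box); b=cv2.boxPoints(r)
    print(nm,ce,s,r,at(c,ce,z)); print(np.array([at(c,k,z)[:2] for k in b]).round(3).tolist())
for nm,uv,z in [("salt top",(246,230),.085),("spice cap",(278,196),.105),("caddy",(182.5,200.5),.025),("cut",(446,214),.03),("spoon",(309,233),.005),("jam",(238,132),.115),("mug",(394,147),.095)]:
    print(nm,at(c,uv,z))
E
```

```text
lemon [346.16724739 204.76655052] [335 197  24  17 287] ((346.0000305175781, 205.00003051757812), (16.970561981201172, 19.79899024963379), 45.0) [ 0.5127772  -0.10522883  0.028     ]
[[0.508, -0.066], [0.551, -0.108], [0.516, -0.143], [0.473, -0.102]]
mandarin [383.32034632 226.96103896] [375 218  18  19 231] ((383.4500732421875, 226.8500213623047), (17.708751678466797, 16.76007080078125), 71.56504821777344) [ 0.44935289 -0.21599663  0.024     ]
[[0.466, -0.185], [0.483, -0.232], [0.433, -0.248], [0.417, -0.201]]
tray_green [306.22852234 147.8161512 ] [284 132  55  35 582] ((311.0, 149.0), (54.0, 34.0), -0.0) [0.69142    0.01725117 0.008     ]
[[0.632, 0.084], [0.741, 0.087], [0.745, -0.08], [0.636, -0.081]]
salt top [0.42566872 0.17964424 0.085     ]
spice cap [0.52044113 0.09247565 0.105     ]
caddy [0.51540561 0.3787984  0.025     ]
cut [ 0.49117499 -0.40226031  0.03      ]
spoon [0.42892471 0.00318837 0.005     ]
jam [0.70072128 0.2113584  0.115     ]
mug [ 0.67399765 -0.23689881  0.095     ]
```

View pics/crop1.png

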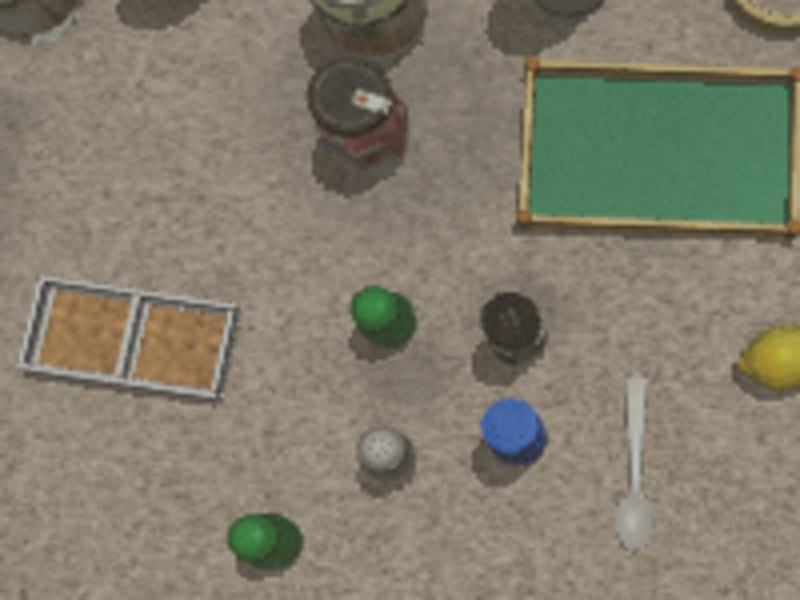

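The crop confirms the salt shaker (grey dome, crop (383,450), so image (246,230)) and the spice jar (black cap, crop (512,320), so (278,195)). The green and blue look-alikes stand beside them. The spoon runs from (309,211) to (309,257), with its handle away from the robot. Next I work out the move to a point above the fruit.

```bash
python3 - <<'E'
from h import *
print(go((.44,-.16,.3),0)); print(go((.44,-.16,.3),90))
c=imaging.get_calibration("top")
f=lambda x,y,z:at(c,(150+x/4,110+y/3.75),z)[:2].round(4)
print("caddy",[f(*k,.025) for k in((40,280),(237,306),(218,397),(22,368))])
print("tray",[f(*k,.026) for k in((530,62),(800,70),(797,231),(518,224))])
print("spoon",f(637,378,.004),f(635,550,.004))
print("spice",f(512,320,.105),"salt",f(383,450,.085),"blue",f(512,428,.105),"jam",f(350,97,.115))
cu=[(414,186),(484,194),(480,241),(408,234)]
print("cut",[at(c,k,.03)[:2].round(4) for k in cu])
E
```

```text
(array([ 1.363, -0.815, -0.276]), np.float64(-0.7410450754938407))
(array([ 1.363, -0.815, -0.276]), np.float64(0.25895492450615937))
caddy [array([0.5616, 0.4486]), array([0.544, 0.302]), array([0.4711, 0.3113]), array([0.4909, 0.4559])]
tray [array([0.7519, 0.0914]), array([ 0.7505, -0.116 ]), array([ 0.6147, -0.1142]), array([0.6155, 0.096 ])]
spoon [0.496  0.0038] [0.359  0.0025]
spice [0.5223 0.0925] salt [0.4257 0.1803] blue [0.4416 0.0898] jam [0.6892 0.2122]
cut [array([ 0.574 , -0.3087]), array([ 0.5543, -0.5195]), array([ 0.4131, -0.5001]), array([ 0.4294, -0.2875])]
```

>>> move_arm(
  steps=[
    {"tx": 0.8,"ty": -0.5,"tz": -0.28,"roll": -0.74},
    {"tx": 0.8,"ty": -0.5,"tz": -0.28,"roll": -0.74},
    {"tx": 0.8,"ty": -0.5,"tz": -0.28,"roll": -0.74},
    {"tx": 0.8,"ty": -0.5,"tz": -0.28,"roll": -0.74},
    {"tx": 0.8,"ty": -0.5,"tz": -0.28,"roll": -0.74},
    {"tx": 0.8,"ty": -0.5,"tz": -0.28,"roll": -0.74},
    {"tx": 0.8,"ty": -0.5,"tz": -0.28,"roll": -0.74},
    {"tx": 0.8,"ty": -0.5,"tz": -0.28,"roll": -0.74},
    {"tx": 0.8,"ty": -0.5,"tz": -0.28,"roll": -0.74},
    {"tx": 0.8,"ty": -0.5,"tz": -0.28,"roll": -0.74},
    {"tx": 0.8,"ty": -0.5,"tz": -0.28,"roll": -0.74},
    {"tx": 0.8,"ty": -0.5,"tz": -0.28,"roll": -0.74},
  ],
)

```text
clock: 1.15
tool_pos: [0.3419, -0.2881, 0.3011]
eef_rot: [[0.003, 1.0, -0.0], [1.0, -0.003, 0.0], [0.0, -0.0, -1.0]]
ft_force: [0.1, 1.0, -0.4]
gripper_width: 1.001
grasp_force: 0.0
```

```bash
python3 - <<'E'
from h import *
o=bot.get_obs();print(o["tool_pos"],o["joint_pos"].round(1),o["eef_rot"].round(3).tolist(),o["clock"]); print(go((.44,-.16,.3),0))
E
```

```text
[ 0.34191604 -0.28811276  0.30114497] [-50.    8.4  91.2  -0.   80.4 -49.8] [[0.003, 1.0, -0.0], [1.0, -0.003, 0.0], [0.0, -0.0, -1.0]] 1.15
(array([0.514, 0.391, 0.005]), np.float64(-0.0020088234398005825))
```

>>> move_arm(
  steps=[
    {"tx": 0.3,"ty": 0.25},
    {"tx": 0.6,"ty": 0.5},
    {"tx": 0.6,"ty": 0.5},
    {"tx": 0.6,"ty": 0.5},
    {"tx": 0.6,"ty": 0.5},
    {"tx": 0.6,"ty": 0.5},
    {"tx": 0.6,"ty": 0.5},
    {"tx": 0.6,"ty": 0.5},
    {"tx": 0.6,"ty": 0.5},
  ],
)

```text
validation failed for argument at $.st...
```

```bash
python3 - <<'E'
from h import *
c=imaging.get_calibration("wrist"); p=imaging.capture("wrist"); print(c)
for n,P in dict(lemon=(.513,-.105,.027),mand=(.449,-.216,.024),spoon=(.4275,.003,.004),salt=(.426,.180,.09),spice=(.5223,.0925,.105)).items():
    uv=projw(c,P); print(n,uv.round()); cv2.circle(p,tuple(int(v) for v in uv),2,(255,0,255),-1)
save("w1.png",p)
E
```

```text
{'fx': 309.70691628693146, 'fy': 309.70691628693146, 'cx': 322.4424597479117, 'cy': 201.52057622542495, 'pose': array([[ 9.99994125e-01, -3.03688623e-03, -1.58948578e-03,
         3.41907260e-01],
       [-3.38997053e-03, -9.44840606e-01, -3.27512956e-01,
        -2.03779456e-01],
       [-5.07191120e-04,  3.27516421e-01, -9.44845351e-01,
         4.42567910e-01],
       [ 0.00000000e+00,  0.00000000e+00,  0.00000000e+00,
         1.00000000e+00]])}
lemon [447.  34.]
mand [401. 109.]
spoon [382. -36.]
salt [ 384. -155.]
spice [ 464. -107.]
```

View pics/w1.png

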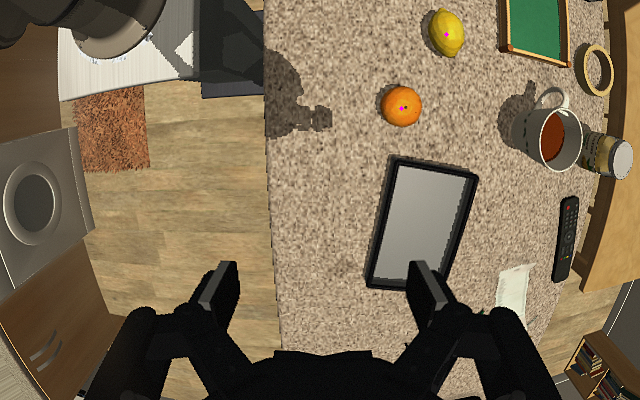

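The move was refused, because each row needs every key. The picture, taken from the old pose, shows the lemon at (446,33), mandarin (402,106) and cutlery tray (421,222), and my predictions land on them. Next I get the lemon's yaw.

```bash
python3 - <<'E'
from h import *
c=imaging.get_calibration("wrist"); p=imaging.capture("wrist"); h=cv2.cvtColor(p,cv2.COLOR_RGB2HSV)
for n,lo,hi,b,z in (("lemon",(20,120,60),(35,255,255),(420,0,475,65),.027),("mand",(3,150,60),(19,255,255),(370,80,430,135),.024)):
    m=cv2.inRange(h,lo,hi)[b[1]:b[3],b[0]:b[2]]; q=np.argwhere(m)[:,::-1]+[b[0],b[1]]
    W=np.array([at(c,k,z,rayw)[:2] for k in q]); w,V=np.linalg.eigh(np.cov(W.T)); a=np.degrees(np.arctan2(V[1,1],V[0,1]))
    print(n,len(q),W.mean(0),"long axis",a,4*np.sqrt(w)); print((W.min(0)+W.max(0))/2)
for k in((390,156),(477,175),(449,291),(366,285)): print(at(c,k,.03,rayw)[:2].round(4))
print(go((.512,-.107,.15)),go((.449,-.217,.15)))
E
```

```text
lemon 1324 [ 0.51218905 -0.10178848] long axis 93.85695460097362 [0.0551791  0.06971333]
[ 0.51269866 -0.10173564]
mand 1286 [ 0.44802378 -0.21203515] long axis -178.0133613046142 [0.0578079  0.06058364]
[ 0.44820113 -0.21194633]
[ 0.4341 -0.2811]
[ 0.5724 -0.3057]
[ 0.5595 -0.5114]
[ 0.4108 -0.4894]
(array([0.727, 0.678, 0.605]), None) (array([0.286, 0.428, 0.605]), None)
```

>>> move_arm(
  steps=[
    {"tx": 0.74,"ty": 0.68,"tz": 0.4,"roll": 0},
    {"tx": 0.74,"ty": 0.68,"tz": 0.4,"roll": 0},
    {"tx": 0.74,"ty": 0.68,"tz": 0.4,"roll": 0},
    {"tx": 0.74,"ty": 0.68,"tz": 0.4,"roll": 0},
    {"tx": 0.74,"ty": 0.68,"tz": 0.4,"roll": 0},
    {"tx": 0.74,"ty": 0.68,"tz": 0.4,"roll": 0},
    {"tx": 0.74,"ty": 0.68,"tz": 0.4,"roll": 0},
    {"tx": 0.74,"ty": 0.68,"tz": 0.4,"roll": 0},
    {"tx": 0.74,"ty": 0.68,"tz": 0.4,"roll": 0},
    {"tx": 0.74,"ty": 0.68,"tz": 0.4,"roll": 0},
    {"tx": 0.74,"ty": 0.68,"tz": 0.4,"roll": 0},
  ],
)

```text
clock: 2.17
tool_pos: [0.5119, -0.1046, 0.2019]
eef_rot: [[0.003, 1.0, 0.001], [1.0, -0.003, -0.001], [-0.001, 0.001, -1.0]]
ft_force: [-0.0, 0.8, 0.8]
gripper_width: 1.0
grasp_force: 0.0
```

```bash
python3 - <<'E'
from h import *
c=imaging.get_calibration("wrist"); p=imaging.capture("wrist"); h=cv2.cvtColor(p,cv2.COLOR_RGB2HSV)
m=cv2.inRange(h,(20,120,60),(35,255,255)); n,l,s,ce=cv2.connectedComponentsWithStats(m); i=1+np.argmax(s[1:,4]); q=np.argwhere(l==i)[:,::-1]
W=np.array([at(c,k,.027,rayw)[:2] for k in q]); w,V=np.linalg.eigh(np.cov(W.T))
print(ce[i],W.mean(0),(W.min(0)+W.max(0))/2,np.degrees(np.arctan2(V[1,1],V[0,1])),4*np.sqrt(w),bot.get_obs()["tool_pos"])
save("w2.png",p)
E
```

```text
[323.38435518 175.02198732] [ 0.51271483 -0.10076457] [ 0.51283414 -0.10150054] 101.74140355030069 [0.0500188  0.06948914] [ 0.51193799 -0.10467749  0.20199945]
```

View pics/w2.png

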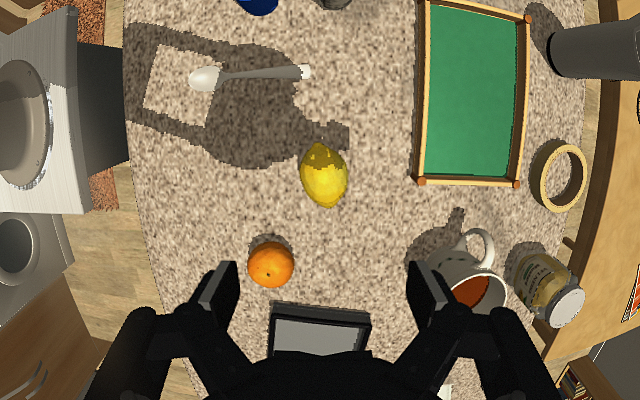

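The lemon is at (323,175), with its axis at about 102° in the world frame. The gripper straddles it with clearance, so I descend.

>>> move_arm(
  steps=[
    {"tx": 0.01,"ty": 0.003,"tz": 0.16,"roll": -0.14},
    {"tx": 0.01,"ty": 0.003,"tz": 0.3,"roll": -0.14},
    {"tx": 0.01,"ty": 0.003,"tz": 0.42,"roll": -0.14},
    {"tx": 0.01,"ty": 0.003,"tz": 0.54,"roll": -0.14},
    {"tx": 0.01,"ty": 0.003,"tz": 0.66,"roll": -0.14},
    {"tx": 0.01,"ty": 0.003,"tz": 0.74,"roll": -0.14},
    {"tx": 0.01,"ty": 0.003,"tz": 0.775,"roll": -0.14},
    {"tx": 0.01,"ty": 0.003,"tz": 0.775,"roll": -0.14},
    {"tx": 0.01,"ty": 0.003,"tz": 0.775,"roll": -0.14},
  ],
)

```text
clock: 2.97
tool_pos: [0.5134, -0.1018, 0.0084]
eef_rot: [[-0.216, 0.976, 0.001], [0.976, 0.216, -0.0], [-0.001, 0.001, -1.0]]
ft_force: [0.9, -0.8, 0.8]
gripper_width: 0.999
grasp_force: 0.0
```

>>> move_arm(
  steps=[
    {"tx": 0,"ty": 0,"tz": 0,"roll": 0},
    {"tx": 0,"ty": 0,"tz": 0,"roll": 0},
    {"tx": 0,"ty": 0,"tz": 0,"roll": 0},
    {"tx": 0,"ty": 0,"tz": 0,"roll": 0},
    {"tx": 0,"ty": 0,"tz": 0,"roll": 0},
    {"tx": 0,"ty": 0,"tz": 0,"roll": 0},
    {"tx": 0,"ty": 0,"tz": 0,"roll": 0},
    {"tx": 0,"ty": 0,"tz": 0,"roll": 0},
    {"tx": 0,"ty": 0,"tz": 0,"roll": 0},
    {"tx": 0,"ty": 0,"tz": 0,"roll": 0},
  ],
  gripper=0,
  grip_force=30,
)

```text
clock: 3.8
tool_pos: [0.5138, -0.1013, 0.0092]
eef_rot: [[-0.217, 0.976, 0.002], [0.976, 0.217, -0.001], [-0.002, 0.002, -1.0]]
ft_force: [-1.9, -0.1, 8.1]
gripper_width: 0.571
grasp_force: 29.8
```

>>> move_arm(
  steps=[
    {"tx": 0,"ty": 0,"tz": -0.1,"roll": 0},
    {"tx": 0,"ty": 0,"tz": -0.25,"roll": 0},
    {"tx": 0,"ty": 0,"tz": -0.4,"roll": 0},
    {"tx": 0.01,"ty": 0.15,"tz": -0.55,"roll": 0.07},
    {"tx": 0.02,"ty": 0.3,"tz": -0.6,"roll": 0.14},
    {"tx": 0.03,"ty": 0.45,"tz": -0.6,"roll": 0.14},
    {"tx": 0.04,"ty": 0.6,"tz": -0.6,"roll": 0.14},
    {"tx": 0.04,"ty": 0.69,"tz": -0.6,"roll": 0.14},
    {"tx": 0.04,"ty": 0.69,"tz": -0.6,"roll": 0.14},
    {"tx": 0.04,"ty": 0.69,"tz": -0.6,"roll": 0.14},
    {"tx": 0.04,"ty": 0.69,"tz": -0.4,"roll": 0.14},
    {"tx": 0.04,"ty": 0.69,"tz": -0.3,"roll": 0.14},
  ],
)

```text
clock: 4.8
tool_pos: [0.6793, -0.0544, 0.0835]
eef_rot: [[0.002, 1.0, 0.004], [1.0, -0.002, -0.001], [-0.001, 0.004, -1.0]]
ft_force: [-0.8, -0.4, -2.7]
gripper_width: 0.572
grasp_force: 31.6
```

Over the tray. I lower to about z 0.019 (tz 0.26) and release partway.

>>> move_arm(
  steps=[
    {"tx": 0,"ty": 0,"tz": 0.1,"roll": 0},
    {"tx": 0,"ty": 0,"tz": 0.18,"roll": 0},
    {"tx": 0,"ty": 0,"tz": 0.25,"roll": 0},
    {"tx": 0,"ty": 0,"tz": 0.25,"roll": 0},
    {"tx": 0,"ty": 0,"tz": 0.25,"roll": 0},
  ],
)

```text
clock: 5.22
tool_pos: [0.6781, -0.0542, 0.0201]
eef_rot: [[0.002, 1.0, -0.002], [1.0, -0.002, 0.0], [0.0, -0.002, -1.0]]
ft_force: [0.5, -0.8, -0.2]
gripper_width: 0.57
grasp_force: 31.6
```

>>> move_arm(
  steps=[
    {"tx": 0,"ty": 0,"tz": 0,"roll": 0},
    {"tx": 0,"ty": 0,"tz": 0,"roll": 0},
    {"tx": 0,"ty": 0,"tz": 0,"roll": 0},
    {"tx": 0,"ty": 0,"tz": 0,"roll": 0},
    {"tx": 0,"ty": 0,"tz": 0,"roll": 0},
    {"tx": 0,"ty": 0,"tz": -0.15,"roll": 0},
    {"tx": 0,"ty": 0,"tz": -0.3,"roll": 0},
    {"tx": 0,"ty": 0,"tz": -0.5,"roll": 0},
    {"tx": 0,"ty": 0,"tz": -0.7,"roll": 0},
    {"tx": 0,"ty": 0,"tz": -0.75,"roll": 0},
    {"tx": 0,"ty": 0,"tz": -0.75,"roll": 0},
  ],
  gripper=90,
)

```text
clock: 6.13
tool_pos: [0.6823, -0.0543, 0.2166]
eef_rot: [[0.001, 1.0, 0.014], [1.0, -0.001, -0.003], [-0.003, 0.014, -1.0]]
ft_force: [1.0, -0.4, 1.0]
gripper_width: 0.901
grasp_force: 0.0
```

```bash
python3 - <<'E'
from h import *
print(go((.4485,-.2135,.2),0),bot.get_obs()["tool_pos"],bot.get_obs()["clock"])
c=imaging.get_calibration("wrist");p=imaging.capture("wrist"); h=cv2.cvtColor(p,cv2.COLOR_RGB2HSV)
def blob(lo,hi,z):
    m=cv2.inRange(h,lo,hi); n,l,s,ce=cv2.connectedComponentsWithStats(m); i=1+np.argmax(s[1:,4]); print(s[i],at(c,ce[i],z,rayw))
blob((20,120,60),(35,255,255),.033); blob((3,150,60),(19,255,255),.024)
E
```

```text
(array([-0.638, -0.935,  0.055]), np.float64(-0.0008614589463140494)) [ 0.68227229 -0.05432523  0.21662683] 6.1333
[ 293  142   48   66 2218] [ 0.67820859 -0.0529246   0.033     ]
[ 595  250   45   81 1370] [ 1.31400532 -0.29173926  0.024     ]
```

>>> move_arm(
  steps=[
    {"tx": -0.636,"ty": -0.935,"tz": 0.05,"roll": 0},
    {"tx": -0.636,"ty": -0.935,"tz": 0.05,"roll": 0},
    {"tx": -0.636,"ty": -0.935,"tz": 0.05,"roll": 0},
    {"tx": -0.636,"ty": -0.935,"tz": 0.05,"roll": 0},
    {"tx": -0.636,"ty": -0.935,"tz": 0.05,"roll": 0},
    {"tx": -0.636,"ty": -0.935,"tz": 0.05,"roll": 0},
    {"tx": -0.636,"ty": -0.935,"tz": 0.05,"roll": 0},
    {"tx": -0.636,"ty": -0.935,"tz": 0.05,"roll": 0},
    {"tx": -0.636,"ty": -0.935,"tz": 0.05,"roll": 0},
    {"tx": -0.636,"ty": -0.935,"tz": 0.05,"roll": 0},
  ],
  gripper=100,
)

```text
clock: 7.02
tool_pos: [0.4454, -0.2123, 0.1946]
eef_rot: [[0.002, 1.0, -0.0], [1.0, -0.002, 0.001], [0.001, -0.0, -1.0]]
ft_force: [-0.1, 0.1, 0.5]
gripper_width: 0.996
grasp_force: 0.0
```

```bash
cat >> h.py <<'E'
def blob(p,c,lo,hi,z):
    h=cv2.cvtColor(p,cv2.COLOR_RGB2HSV)
    m=cv2.inRange(h,lo,hi); n,l,s,ce=cv2.connectedComponentsWithStats(m); i=1+np.argmax(s[1:,4])
    print(s[i],ce[i].round(),at(c,ce[i],z,rayw)); return at(c,ce[i],z,rayw)
E
python3 - <<'E'
from h import *
o=bot.get_obs();print(o["tool_pos"],o["clock"])
c=imaging.get_calibration("wrist");p=imaging.capture("wrist")
P=blob(p,c,(3,180,60),(19,255,255),.024); print(go((P[0],P[1],.006)))
E
```

```text
[ 0.44535556 -0.21232808  0.19459103] 7.0167
[ 299  153   54   54 2149] [326. 179.] [ 0.44852366 -0.21122701  0.024     ]
(array([0.003, 0.011, 0.755]), None)
```

>>> move_arm(
  steps=[
    {"tx": 0.002,"ty": 0.011,"tz": 0.15,"roll": 0},
    {"tx": 0.002,"ty": 0.011,"tz": 0.3,"roll": 0},
    {"tx": 0.002,"ty": 0.011,"tz": 0.45,"roll": 0},
    {"tx": 0.002,"ty": 0.011,"tz": 0.58,"roll": 0},
    {"tx": 0.002,"ty": 0.011,"tz": 0.69,"roll": 0},
    {"tx": 0.002,"ty": 0.011,"tz": 0.75,"roll": 0},
    {"tx": 0.002,"ty": 0.011,"tz": 0.755,"roll": 0},
    {"tx": 0.002,"ty": 0.011,"tz": 0.755,"roll": 0},
  ],
)

```text
clock: 7.73
tool_pos: [0.4483, -0.211, 0.0054]
eef_rot: [[-0.0, 1.0, -0.002], [1.0, 0.0, 0.001], [0.001, -0.002, -1.0]]
ft_force: [-0.0, -0.4, 0.3]
gripper_width: 1.003
grasp_force: 0.0
```

>>> move_arm(
  steps=[
    {"tx": 0,"ty": 0,"tz": 0,"roll": 0},
    {"tx": 0,"ty": 0,"tz": 0,"roll": 0},
    {"tx": 0,"ty": 0,"tz": 0,"roll": 0},
    {"tx": 0,"ty": 0,"tz": 0,"roll": 0},
    {"tx": 0,"ty": 0,"tz": 0,"roll": 0},
    {"tx": 0,"ty": 0,"tz": 0,"roll": 0},
    {"tx": 0,"ty": 0,"tz": 0,"roll": 0},
    {"tx": 0,"ty": 0,"tz": -0.1,"roll": 0},
    {"tx": 0,"ty": 0,"tz": -0.25,"roll": 0},
    {"tx": 0,"ty": 0,"tz": -0.4,"roll": 0},
    {"tx": 0,"ty": 0,"tz": -0.55,"roll": 0},
    {"tx": 0,"ty": 0,"tz": -0.6,"roll": 0},
  ],
  gripper=0,
  grip_force=30,
)

```text
clock: 8.73
tool_pos: [0.4502, -0.2134, 0.1627]
eef_rot: [[0.002, 1.0, 0.009], [1.0, -0.001, -0.006], [-0.006, 0.009, -1.0]]
ft_force: [0.2, -0.4, -0.7]
gripper_width: 0.633
grasp_force: 32.2
```

>>> move_arm(
  steps=[
    {"tx": 1.0,"ty": 0.92,"tz": 0,"roll": 0},
    {"tx": 1.0,"ty": 0.92,"tz": 0,"roll": 0},
    {"tx": 1.0,"ty": 0.92,"tz": 0,"roll": 0},
    {"tx": 1.0,"ty": 0.92,"tz": 0,"roll": 0},
    {"tx": 1.0,"ty": 0.92,"tz": 0,"roll": 0},
    {"tx": 1.0,"ty": 0.92,"tz": 0,"roll": 0},
    {"tx": 1.0,"ty": 0.92,"tz": 0,"roll": 0},
    {"tx": 1.0,"ty": 0.92,"tz": 0,"roll": 0},
    {"tx": 1.0,"ty": 0.92,"tz": 0,"roll": 0},
    {"tx": 1.0,"ty": 0.92,"tz": 0,"roll": 0},
    {"tx": 1.0,"ty": 0.92,"tz": 0,"roll": 0},
    {"tx": 1.0,"ty": 0.92,"tz": 0,"roll": 0},
  ],
)

```text
clock: 9.73
tool_pos: [0.6776, 0.0364, 0.1568]
eef_rot: [[0.003, 1.0, -0.0], [1.0, -0.003, -0.001], [-0.001, -0.0, -1.0]]
ft_force: [-0.7, -0.2, -0.6]
gripper_width: 0.633
grasp_force: 32.2
```

>>> move_arm(
  steps=[
    {"tx": 0,"ty": 0,"tz": 0.12,"roll": 0},
    {"tx": 0,"ty": 0,"tz": 0.25,"roll": 0},
    {"tx": 0,"ty": 0,"tz": 0.38,"roll": 0},
    {"tx": 0,"ty": 0,"tz": 0.48,"roll": 0},
    {"tx": 0,"ty": 0,"tz": 0.55,"roll": 0},
    {"tx": 0,"ty": 0,"tz": 0.55,"roll": 0},
    {"tx": 0,"ty": 0,"tz": 0.55,"roll": 0},
  ],
)

```text
clock: 10.32
tool_pos: [0.6778, 0.0361, 0.0191]
eef_rot: [[0.003, 1.0, -0.001], [1.0, -0.003, -0.0], [-0.0, -0.001, -1.0]]
ft_force: [-0.4, 0.5, -0.1]
gripper_width: 0.635
grasp_force: 34.8
```

>>> move_arm(
  steps=[
    {"tx": 0,"ty": 0,"tz": 0,"roll": 0},
    {"tx": 0,"ty": 0,"tz": 0,"roll": 0},
    {"tx": 0,"ty": 0,"tz": 0,"roll": 0},
    {"tx": 0,"ty": 0,"tz": 0,"roll": 0},
    {"tx": 0,"ty": 0,"tz": 0,"roll": 0},
    {"tx": 0,"ty": 0,"tz": -0.15,"roll": 0},
    {"tx": 0,"ty": 0,"tz": -0.3,"roll": 0},
    {"tx": 0,"ty": 0,"tz": -0.5,"roll": 0},
    {"tx": 0,"ty": 0,"tz": -0.65,"roll": 0},
    {"tx": 0,"ty": 0,"tz": -0.72,"roll": 0},
    {"tx": 0,"ty": 0,"tz": -0.72,"roll": 0},
  ],
  gripper=90,
)

```text
clock: 11.23
tool_pos: [0.6811, 0.0377, 0.2066]
eef_rot: [[0.001, 1.0, 0.013], [1.0, -0.001, -0.001], [-0.001, 0.013, -1.0]]
ft_force: [-0.1, 0.7, 1.3]
gripper_width: 0.903
grasp_force: 0.0
```

```bash
python3 - <<'E'
from h import *
o=bot.get_obs();print(o["tool_pos"],o["clock"])
c=imaging.get_calibration("wrist");p=imaging.capture("wrist")
blob(p,c,(3,180,60),(19,255,255),.03);blob(p,c,(20,120,60),(35,255,255),.033);
print(go((.4275,.003,.2),90))
save("w3.png",p)
E
```

```text
[0.6811174  0.03767196 0.20658506] 11.2333
[ 292  152   53   53 1928] [318. 178.] [0.67821808 0.0382337  0.03      ]
[ 297  226   44   57 1826] [319. 255.] [ 0.67824341 -0.05241279  0.033     ]
(array([-0.14 , -1.009,  0.004]), np.float64(0.9991728663885598))
```

View pics/w3.png

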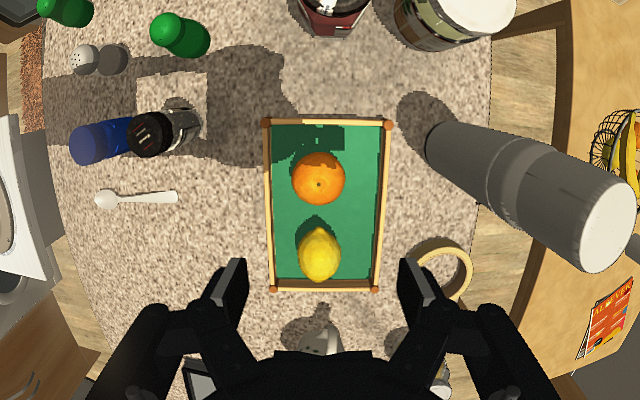

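The fruit is in the tray, with the mandarin at (318,178) and the lemon at (319,255). The spoon lies from (97,198) to (178,197). I move above it with the fingers turned and partly closed.

>>> move_arm(
  steps=[
    {"tx": -0.14,"ty": -1.0,"tz": 0,"roll": 1.0},
    {"tx": -0.14,"ty": -1.0,"tz": 0,"roll": 1.0},
    {"tx": -0.14,"ty": -1.0,"tz": 0,"roll": 1.0},
    {"tx": -0.14,"ty": -1.0,"tz": 0,"roll": 1.0},
    {"tx": -0.14,"ty": -1.0,"tz": 0,"roll": 1.0},
    {"tx": -0.14,"ty": -1.0,"tz": 0,"roll": 1.0},
    {"tx": -0.14,"ty": -1.0,"tz": 0,"roll": 1.0},
    {"tx": -0.14,"ty": -1.0,"tz": 0,"roll": 1.0},
    {"tx": -0.14,"ty": -1.0,"tz": 0,"roll": 1.0},
    {"tx": -0.14,"ty": -1.0,"tz": 0,"roll": 1.0},
    {"tx": -0.14,"ty": -1.0,"tz": 0,"roll": 1.0},
    {"tx": -0.14,"ty": -1.0,"tz": 0,"roll": 1.0},
  ],
  gripper=40,
)

```text
clock: 12.28
tool_pos: [0.4274, 0.0032, 0.1975]
eef_rot: [[0.998, 0.063, -0.003], [0.063, -0.998, 0.0], [-0.003, -0.001, -1.0]]
ft_force: [0.0, -0.7, 0.2]
gripper_width: 0.398
grasp_force: 0.0
```

>>> move_arm(
  steps=[
    {"tx": 0,"ty": 0,"tz": 0.1,"roll": 0},
    {"tx": 0,"ty": 0,"tz": 0.2,"roll": 0},
    {"tx": 0,"ty": 0,"tz": 0.25,"roll": 0},
    {"tx": 0,"ty": 0,"tz": 0.25,"roll": 0},
    {"tx": 0,"ty": 0,"tz": 0.25,"roll": 0},
  ],
)

```text
clock: 12.7
tool_pos: [0.4274, 0.0032, 0.1353]
eef_rot: [[0.998, 0.069, -0.003], [0.069, -0.998, 0.0], [-0.003, -0.001, -1.0]]
ft_force: [0.5, 0.1, 0.7]
gripper_width: 0.399
grasp_force: 0.0
```

```bash
python3 - <<'E'
from h import *
o=bot.get_obs();print(o["tool_pos"],o["clock"],o["eef_rot"].round(3).tolist(),o["joint_pos"].round(1))
c=imaging.get_calibration("wrist");p=imaging.capture("wrist")
print(projw(c,(.496,.004,.004)),projw(c,(.359,.0025,.004)))
save("w4.png",p)
E
```

```text
[0.42738151 0.00320929 0.13529418] 12.7 [[0.998, 0.069, -0.003], [0.069, -0.998, 0.0], [-0.003, -0.001, -1.0]] [ -9.9  16.2 109.7  -0.   54.3  76.2]
[326.84587088 115.48419838] [318.32823414 255.62974206]
```

View pics/w4.png

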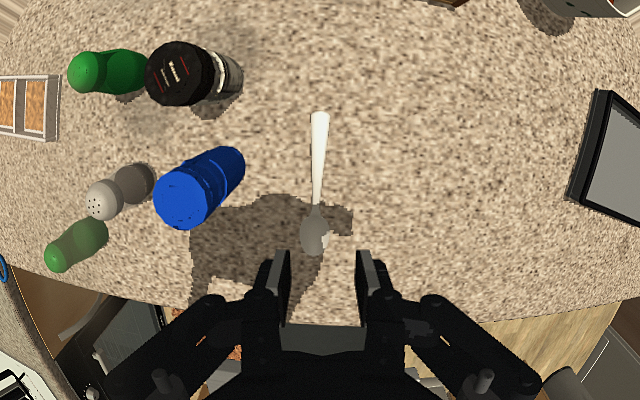

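```bash
python3 - <<'E'
from h import *
c=imaging.get_calibration("wrist")
a=at(c,(320,112),.006,rayw);b=at(c,(313,255),.005,rayw);n=at(c,(317,205),.006,rayw);print(a,b,n,np.linalg.norm(a-b),np.degrees(np.arctan2(*(a-b)[1::-1])))
m=(a+b)/2; print(m,go((.43,n[1]+(.43-n[0])*(a-n)[1]/(a-n)[0],.002),-90+np.degrees(np.arctan2(*(a-b)[1::-1]))))
E
```

```text
[0.49979502 0.00996011 0.006     ] [0.36060123 0.00768863 0.005     ] [0.41437293 0.00701373 0.006     ] 0.13921591276748613 0.9349190516742764
[0.43019812 0.00882437 0.0055    ] (array([ 0.009, -0.017,  0.537]), np.float64(0.0336824858102716))
```

>>> move_arm(
  steps=[
    {"tx": 0.009,"ty": -0.016,"tz": 0.1,"roll": 0.034},
    {"tx": 0.009,"ty": -0.016,"tz": 0.2,"roll": 0.034},
    {"tx": 0.009,"ty": -0.016,"tz": 0.3,"roll": 0.034},
    {"tx": 0.009,"ty": -0.016,"tz": 0.4,"roll": 0.034},
    {"tx": 0.009,"ty": -0.016,"tz": 0.47,"roll": 0.034},
    {"tx": 0.009,"ty": -0.016,"tz": 0.51,"roll": 0.034},
    {"tx": 0.009,"ty": -0.016,"tz": 0.53,"roll": 0.034},
    {"tx": 0.009,"ty": -0.016,"tz": 0.53,"roll": 0.034},
    {"tx": 0.009,"ty": -0.016,"tz": 0.53,"roll": 0.034},
  ],
)

```text
clock: 13.5
tool_pos: [0.431, 0.007, 0.0045]
eef_rot: [[1.0, 0.016, 0.001], [0.016, -1.0, -0.0], [0.001, 0.0, -1.0]]
ft_force: [0.1, -0.3, 0.2]
gripper_width: 0.402
grasp_force: 0.0
```

>>> move_arm(
  steps=[
    {"tx": 0,"ty": 0,"tz": 0,"roll": 0},
    {"tx": 0,"ty": 0,"tz": 0,"roll": 0},
    {"tx": 0,"ty": 0,"tz": 0,"roll": 0},
    {"tx": 0,"ty": 0,"tz": 0,"roll": 0},
    {"tx": 0,"ty": 0,"tz": 0,"roll": 0},
    {"tx": 0,"ty": 0,"tz": 0,"roll": 0},
    {"tx": 0,"ty": 0,"tz": 0,"roll": 0},
    {"tx": 0,"ty": 0,"tz": 0,"roll": 0},
    {"tx": 0,"ty": 0,"tz": 0,"roll": 0},
    {"tx": 0,"ty": 0,"tz": 0,"roll": 0},
  ],
  gripper=0,
  grip_force=50,
)

```text
clock: 14.33
tool_pos: [0.4342, 0.0063, 0.009]
eef_rot: [[1.0, 0.016, 0.011], [0.016, -1.0, -0.002], [0.011, 0.002, -1.0]]
ft_force: [-6.5, -1.5, 53.4]
gripper_width: 0.001
grasp_force: 26.4
```

The fingers shut fully under 53 N of upward force, so they closed over the spoon or against the table. I raise and look.

>>> move_arm(
  steps=[
    {"tx": 0,"ty": 0,"tz": -0.02,"roll": 0},
    {"tx": 0,"ty": 0,"tz": -0.05,"roll": 0},
    {"tx": 0,"ty": 0,"tz": -0.1,"roll": 0},
    {"tx": 0,"ty": 0,"tz": -0.2,"roll": 0},
    {"tx": 0,"ty": 0,"tz": -0.3,"roll": 0},
    {"tx": 0,"ty": 0,"tz": -0.3,"roll": 0},
    {"tx": 0,"ty": 0,"tz": -0.3,"roll": 0},
  ],
)

```text
clock: 14.92
tool_pos: [0.4314, 0.007, 0.0804]
eef_rot: [[1.0, 0.016, 0.004], [0.016, -1.0, -0.001], [0.004, 0.001, -1.0]]
ft_force: [-0.5, -0.2, -0.6]
gripper_width: 0.001
grasp_force: 0.0
```

```bash
python3 - <<'E'
from h import *
o=bot.get_obs();print(o["tool_pos"],o["clock"],o["gripper_width"],o["grasp_force"],o["ft_force"])
p=imaging.capture("wrist")
save("w5.png",p[60:400,120:560])
E
```

```text
[0.43136287 0.00702129 0.08040052] 14.9167 0.0014528414536957403 0.0 [-0.53970559 -0.18884962 -0.63022846]
```

View pics/w5.png

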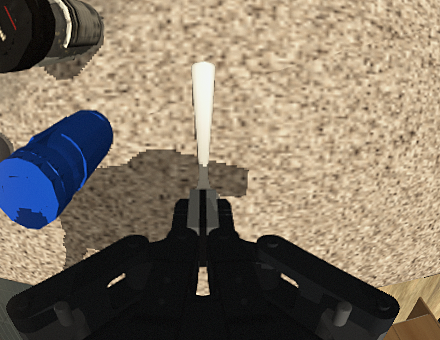

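The spoon still lies in line under the fingers, with its handle at (203,62)–(203,165) in the crop. The tips swung down onto the top of the handle. I retry lower, with a smaller opening.

>>> move_arm(
  steps=[
    {"tx": 0,"ty": 0,"tz": 0,"roll": 0},
    {"tx": 0,"ty": 0,"tz": 0,"roll": 0},
    {"tx": 0,"ty": 0,"tz": 0,"roll": 0},
    {"tx": 0,"ty": 0,"tz": 0.1,"roll": 0},
    {"tx": 0,"ty": 0,"tz": 0.2,"roll": 0},
    {"tx": 0,"ty": 0,"tz": 0.26,"roll": 0},
    {"tx": 0,"ty": 0,"tz": 0.29,"roll": 0},
    {"tx": 0,"ty": 0,"tz": 0.305,"roll": 0},
    {"tx": 0,"ty": 0,"tz": 0.315,"roll": 0},
    {"tx": 0,"ty": 0,"tz": 0.322,"roll": 0},
    {"tx": 0,"ty": 0,"tz": 0.322,"roll": 0},
    {"tx": 0,"ty": 0,"tz": 0.322,"roll": 0},
  ],
  gripper=25,
)

```text
clock: 15.97
tool_pos: [0.4307, 0.0068, 0.0]
eef_rot: [[1.0, 0.016, 0.001], [0.016, -1.0, -0.001], [0.001, 0.001, -1.0]]
ft_force: [-5.9, -2.9, 25.9]
gripper_width: 0.254
grasp_force: 13.3
```

>>> move_arm(
  steps=[
    {"tx": 0,"ty": 0,"tz": -0.005,"roll": 0},
    {"tx": 0,"ty": 0,"tz": -0.005,"roll": 0},
    {"tx": 0,"ty": 0,"tz": -0.005,"roll": 0},
    {"tx": 0,"ty": 0,"tz": -0.005,"roll": 0},
    {"tx": 0,"ty": 0,"tz": -0.005,"roll": 0},
    {"tx": 0,"ty": 0,"tz": -0.005,"roll": 0},
  ],
  gripper=0,
  grip_force=30,
)

```text
clock: 16.47
tool_pos: [0.4309, 0.007, 0.0004]
eef_rot: [[1.0, 0.016, 0.001], [0.016, -1.0, -0.0], [0.001, 0.0, -1.0]]
ft_force: [-2.7, -1.3, 14.3]
gripper_width: 0.112
grasp_force: 32.4
```

```bash
python3 - <<'E'
from h import *
o=bot.get_obs();print(o["tool_pos"],o["gripper_width"],o["grasp_force"],o["ft_force"])
p=imaging.capture("wrist")
save("w6.png",cv2.resize(p[100:320,220:440],None,fx=2,fy=2))
E
```

```text
[4.30886192e-01 6.99306276e-03 3.99499529e-04] 0.1120361590040846 32.3735727076928 [-2.6794978  -1.26662899 14.30418549]
```

View pics/w6.png

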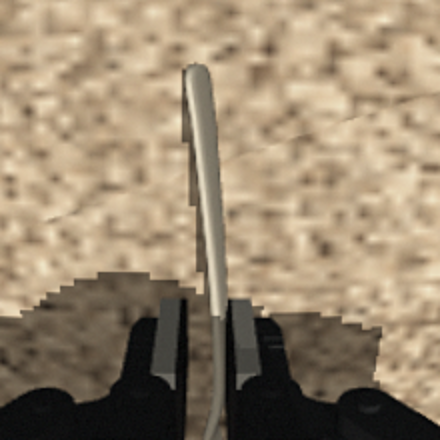

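The spoon is now gripped (opening 11%, 32 N), with the handle running between the pads from (197,68) to (218,310) in the crop. I lift.

>>> move_arm(
  steps=[
    {"tx": 0,"ty": 0,"tz": 0,"roll": 0},
    {"tx": 0,"ty": 0,"tz": 0,"roll": 0},
    {"tx": 0,"ty": 0,"tz": -0.05,"roll": 0},
    {"tx": 0,"ty": 0,"tz": -0.12,"roll": 0},
    {"tx": 0,"ty": 0,"tz": -0.22,"roll": 0},
    {"tx": 0,"ty": 0,"tz": -0.34,"roll": 0},
    {"tx": 0,"ty": 0,"tz": -0.46,"roll": 0},
    {"tx": 0,"ty": 0,"tz": -0.56,"roll": 0},
    {"tx": 0,"ty": 0,"tz": -0.6,"roll": 0},
    {"tx": 0,"ty": 0,"tz": -0.6,"roll": 0},
    {"tx": 0,"ty": 0,"tz": -0.6,"roll": 0},
  ],
  gripper=0,
  grip_force=50,
)

```text
clock: 17.43
tool_pos: [0.4303, 0.0072, 0.1494]
eef_rot: [[1.0, 0.016, 0.0], [0.016, -1.0, -0.0], [0.0, 0.0, -1.0]]
ft_force: [-0.2, 0.2, -1.5]
gripper_width: 0.1
grasp_force: 48.7
```

```bash
python3 - <<'E'
from h import *
o=bot.get_obs();print(o["tool_pos"],o["gripper_width"],o["grasp_force"],o["clock"])
p=imaging.capture("wrist"); save("w7.png",cv2.resize(p[100:320,220:440],None,fx=2,fy=2))
print(go((.493,-.402,.15),85-90))
E
```

```text
[0.43025493 0.00719661 0.14944421] 0.10010345214135352 48.655377086251974 17.4333
(array([ 0.227,  1.641, -0.006]), np.float64(-0.9344121369349109))
```

View pics/w7.png

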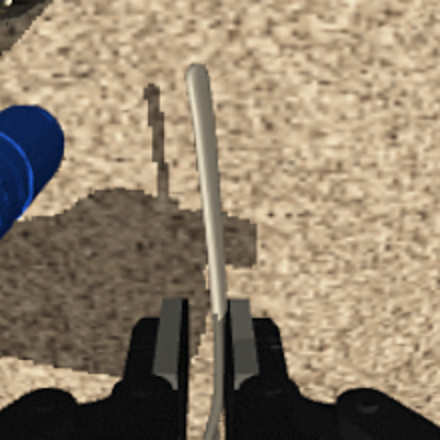

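The spoon is held but seems to have rolled onto its edge: the handle at (197,68)–(218,310) now looks thin. I check with both fixed cameras in one composite.

```bash
python3 - <<'E'
from h import *
s=imaging.capture("scene"); c=imaging.get_calibration("scene")
def proj(c,P):
    p=c["pose"][:3,:3].T@(np.array(P)-c["pose"][:3,3]); return np.array([c["cx"]+c["fx"]*p[0]/p[2],c["cy"]+c["fy"]*p[1]/p[2]])
u,v=proj(c,(.43,.007,.15)).astype(int); ct=imaging.get_calibration("top"); t=imaging.capture("top"); U,V=proj(ct,(.43,.007,.15)).astype(int); print(u,v,U,V)
f=lambda i,u,v:cv2.resize(i[v-40:v+40,u-40:u+40],(400,400),interpolation=cv2.INTER_CUBIC)
save("sp.png",np.hstack([f(s,u,v),f(t,U,V)]))
E
```

```text
343 193 308 227
```

View pics/sp.png

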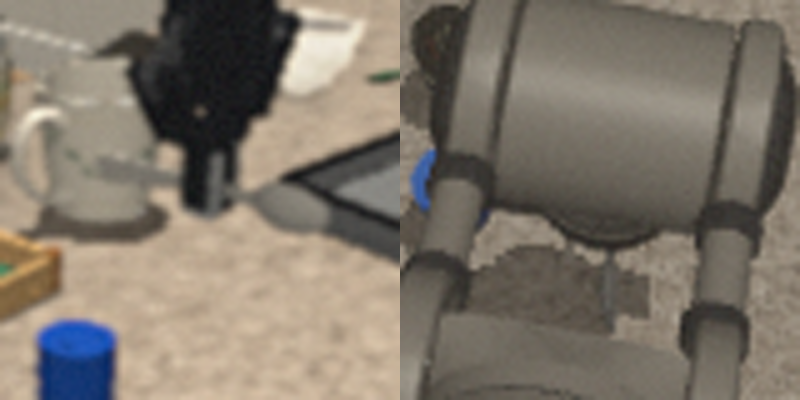

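The scene view shows the spoon held level but rolled on edge, with its bowl broadside at (297,205). In the wrist view the neck bends toward +y into the bowl, so its hollow side faces −y. After turning it into the tray that side will face +x, so nudging the top toward −x on release should lay it on its back.

>>> move_arm(
  steps=[
    {"tx": 0.12,"ty": 1.0,"tz": 0,"roll": 0},
    {"tx": 0.12,"ty": 1.0,"tz": 0,"roll": 0},
    {"tx": 0.12,"ty": 1.0,"tz": 0,"roll": 0},
    {"tx": 0.12,"ty": 1.0,"tz": 0,"roll": 0},
    {"tx": 0.12,"ty": 1.0,"tz": 0,"roll": 0},
    {"tx": 0.12,"ty": 1.0,"tz": 0,"roll": 0},
    {"tx": 0.12,"ty": 1.0,"tz": 0,"roll": 0},
    {"tx": 0.12,"ty": 1.0,"tz": 0,"roll": 0},
    {"tx": 0.12,"ty": 1.0,"tz": 0,"roll": 0},
    {"tx": 0.12,"ty": 1.0,"tz": 0,"roll": 0},
  ],
)

```text
clock: 18.42
tool_pos: [0.4638, -0.2409, 0.1487]
eef_rot: [[1.0, 0.017, -0.002], [0.017, -1.0, 0.001], [-0.002, -0.001, -1.0]]
ft_force: [-0.7, -0.1, -0.0]
gripper_width: 0.102
grasp_force: 48.8
```

>>> move_arm(
  steps=[
    {"tx": 0.13,"ty": 0.63,"tz": 0,"roll": -0.92},
    {"tx": 0.13,"ty": 0.63,"tz": 0,"roll": -0.92},
    {"tx": 0.13,"ty": 0.63,"tz": 0,"roll": -0.92},
    {"tx": 0.13,"ty": 0.63,"tz": 0,"roll": -0.92},
    {"tx": 0.13,"ty": 0.63,"tz": 0,"roll": -0.92},
    {"tx": 0.13,"ty": 0.63,"tz": 0,"roll": -0.92},
    {"tx": 0.13,"ty": 0.63,"tz": 0,"roll": -0.92},
    {"tx": 0.13,"ty": 0.63,"tz": 0,"roll": -0.92},
    {"tx": 0.13,"ty": 0.63,"tz": 0,"roll": -0.92},
    {"tx": 0.13,"ty": 0.63,"tz": 0,"roll": -0.92},
    {"tx": 0.13,"ty": 0.63,"tz": 0,"roll": -0.92},
    {"tx": 0.13,"ty": 0.63,"tz": 0,"roll": -0.92},
  ],
)

```text
clock: 19.42
tool_pos: [0.4998, -0.3973, 0.1495]
eef_rot: [[0.101, 0.995, -0.001], [0.995, -0.101, 0.001], [0.001, -0.001, -1.0]]
ft_force: [0.0, -0.0, -0.6]
gripper_width: 0.104
grasp_force: 48.9
```

```bash
python3 - <<'E'
from h import *
o=bot.get_obs(); print(go((.50,-.402,.012),-4))
c=imaging.get_calibration("wrist");p=imaging.capture("wrist"); save("w8.png",p)
E
```

```text
(array([-0.019,  0.003,  0.55 ]), np.float64(-0.01996746083328402))
```

View pics/w8.png

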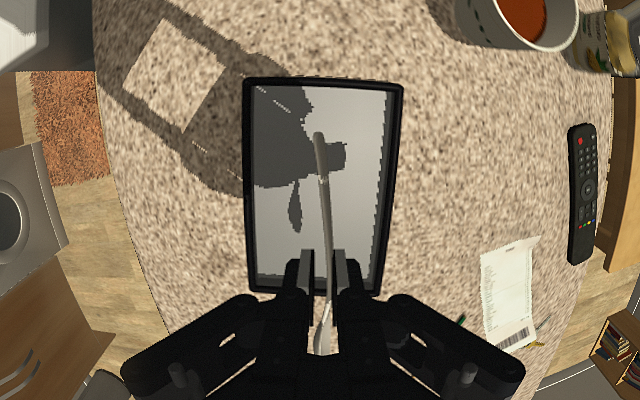

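The spoon is over the tray, lengthwise, with the handle tip at (320,135) and the bowl at (322,340) bulging left (−x). I lower it, release and tip it toward −x.

>>> move_arm(
  steps=[
    {"tx": -0.02,"ty": 0.02,"tz": 0.12,"roll": 0},
    {"tx": -0.02,"ty": 0.02,"tz": 0.24,"roll": 0},
    {"tx": -0.02,"ty": 0.02,"tz": 0.36,"roll": 0},
    {"tx": -0.02,"ty": 0.02,"tz": 0.45,"roll": 0},
    {"tx": -0.02,"ty": 0.02,"tz": 0.51,"roll": 0},
    {"tx": -0.02,"ty": 0.02,"tz": 0.54,"roll": 0},
    {"tx": -0.02,"ty": 0.02,"tz": 0.555,"roll": 0},
    {"tx": -0.02,"ty": 0.02,"tz": 0.555,"roll": 0},
  ],
)

```text
clock: 20.13
tool_pos: [0.5039, -0.4041, 0.0106]
eef_rot: [[0.109, 0.994, -0.0], [0.994, -0.109, 0.0], [0.0, -0.0, -1.0]]
ft_force: [-0.3, 1.3, 0.6]
gripper_width: 0.097
grasp_force: 48.9
```

>>> move_arm(
  steps=[
    {"tx": 0,"ty": -0.005,"tz": 0,"roll": 0},
    {"tx": 0,"ty": -0.02,"tz": 0,"roll": 0},
    {"tx": 0,"ty": -0.04,"tz": 0,"roll": 0},
    {"tx": 0,"ty": -0.06,"tz": 0,"roll": 0},
    {"tx": 0,"ty": -0.08,"tz": 0,"roll": 0},
    {"tx": 0,"ty": -0.1,"tz": -0.01,"roll": 0},
    {"tx": 0,"ty": -0.1,"tz": -0.04,"roll": 0},
    {"tx": 0,"ty": -0.1,"tz": -0.1,"roll": 0},
    {"tx": 0,"ty": -0.1,"tz": -0.2,"roll": 0},
    {"tx": 0,"ty": -0.1,"tz": -0.35,"roll": 0},
    {"tx": 0,"ty": -0.1,"tz": -0.5,"roll": 0},
    {"tx": 0,"ty": -0.1,"tz": -0.6,"roll": 0},
  ],
  gripper=30,
)

```text
clock: 21.13
tool_pos: [0.4795, -0.4029, 0.1654]
eef_rot: [[0.11, 0.994, 0.003], [0.994, -0.11, -0.004], [-0.003, 0.004, -1.0]]
ft_force: [0.5, -1.0, 1.3]
gripper_width: 0.298
grasp_force: 0.0
```

```bash
python3 - <<'E'
from h import *
o=bot.get_obs(); print(o["tool_pos"],o["clock"])
s=imaging.capture("scene");t=imaging.capture("top");p=imaging.capture("wrist")
a=cv2.resize(p[60:360,220:440],(440,600))
b=cv2.resize(s[170:215,350:425],(360,216),interpolation=cv2.INTER_CUBIC);d=cv2.resize(t[180:250,400:490],(360,384),interpolation=cv2.INTER_CUBIC)
save("w9.png",np.hstack([a,np.vstack([b,d])]))
E
```

```text
[ 0.47951765 -0.40287664  0.1654451 ] 21.1333
```

View pics/w9.png

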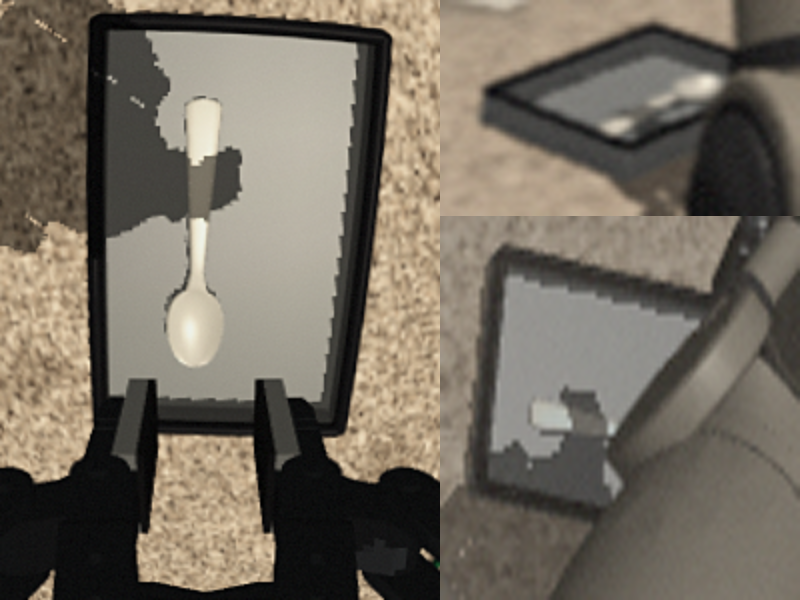

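The spoon lies flat and lengthwise, with the bowl at (195,327) and handle tip at (203,100). Which face is up matters, so I compare the bowl's shading with the original pictures numerically.

```bash
python3 - <<'E'
from h import *
c=imaging.get_calibration("wrist"); p=imaging.capture("wrist").astype(int)
w2=cv2.imread("pics/w2.png").astype(int); w3=cv2.imread("pics/w3.png").astype(int)
np.set_printoptions(linewidth=220)
# now: bowl w9 (195,327)->(317.5,223.5)
print("now (right=+x, up=+y)"); print(p[200:248:3,300:336:2].sum(2)//3)
print("w2 orig (right=+x, up=+y)"); print(w2[62:94:2,184:224:2].sum(2)//3)
print("w3 orig"); print(w3[186:212:2,92:124:2].sum(2)//3)
E
```

```text
now (right=+x, up=+y)
[[155 155 157 157 158 160 164 118 101 200 204 204 160 164 162 165 164 164]
 [157 154 155 158 160 160 176  47 195 203 204 207 140 164 165 162 164 163]
 [155 155 155 157 157 149  52 108 197 197 197 199 140 159 166 162 163 165]
 [156 154 157 154  58 112 191 202 193 190 187 188 196 171  75 150 164 162]
 [153 155 143  45 177 205 198 196 198 197 194 191 190 187 194 168 159 160]
 [153 158  93 114 204 199 201 202 203 202 198 196 190 186 185 189 136 159]
 [151 154 121 212 200 200 204 206 210 207 203 198 194 188 184 182 173 159]
 [150 154 136 205 199 203 209 216 222 217 209 198 195 189 184 178 175 159]
 [152 156 102 203 200 202 217 228 236 227 216 199 192 188 185 178 175 156]
 [149 156 122 205 201 202 217 233 237 233 216 202 194 187 180 177 170 156]
 [149 148 137 204 198 200 214 230 237 231 214 201 192 186 180 176 165 154]
 [148 146 146 202 200 201 207 220 230 223 207 198 190 184 182 179 153 154]
 [146 148 144 146 202 202 204 212 221 216 205 195 188 183 183 167 149 155]
 [147 148 146 145 190 207 204 206 212 208 199 193 187 187 183 149 150 151]
 [147 146 145 147 143 184 23
[... 1657 characters left out ...]
 157 106 128 183 150 129 198]
 [190 192 143 202 199 198 198 200 201 203 213 130  78 154 187 178]
 [199 165 206 203 202 204 204 205 206 204 203 215  67  99 147 135]
 [188 164 205 211 214 211 211 213 211 212 209 203 220 154 101 112]
 [163 211 228 228 226 221 216 215 212 212 209 204 190 212 221 223]
 [171 223 240 239 238 231 222 214 212 213 208 206 195 212 213 216]
 [181 162 244 231 227 220 213 209 209 208 207 204 197 209 137 183]
 [169 179 146 225 215 211 208 206 202 205 203 202 212 120 178 210]
 [136 153 149 198 216 211 203 200 201 201 202 203 162 186 155 180]
 [124 181 131 198 158 198 200 201 199 200 199 178 205 180 123 177]
 [164 181 183 163 179 192 182 171 203 200 155 187 170 191 155 199]]
```

The shading is brighter toward −x both before and now, with the light coming from +x, so the bowl is hollow side up. On to the salt.

>>> move_arm(
  steps=[
    {"tx": 1.0,"ty": -0.2,"tz": -0.3,"roll": 0},
    {"tx": 1.0,"ty": -0.2,"tz": -0.3,"roll": 0},
    {"tx": 1.0,"ty": -0.2,"tz": -0.3,"roll": 0},
    {"tx": 1.0,"ty": -0.2,"tz": -0.3,"roll": 0},
    {"tx": 1.0,"ty": -0.2,"tz": -0.3,"roll": 0},
    {"tx": 1.0,"ty": -0.2,"tz": -0.3,"roll": 0},
    {"tx": 1.0,"ty": -0.2,"tz": -0.3,"roll": 0},
    {"tx": 1.0,"ty": -0.2,"tz": -0.3,"roll": 0},
    {"tx": 1.0,"ty": -0.2,"tz": -0.3,"roll": 0},
  ],
  gripper=80,
)

```text
clock: 22.08
tool_pos: [0.4563, -0.1475, 0.2352]
eef_rot: [[0.108, 0.994, -0.001], [0.994, -0.108, 0.0], [-0.0, -0.001, -1.0]]
ft_force: [-0.7, 0.2, 0.5]
gripper_width: 0.799
grasp_force: 0.0
```

>>> move_arm(
  steps=[
    {"tx": 1.0,"ty": -0.2,"tz": 0,"roll": 0},
    {"tx": 1.0,"ty": -0.2,"tz": 0,"roll": 0},
    {"tx": 1.0,"ty": -0.2,"tz": 0,"roll": 0},
    {"tx": 1.0,"ty": -0.2,"tz": 0,"roll": 0},
    {"tx": 1.0,"ty": -0.2,"tz": 0,"roll": 0},
    {"tx": 1.0,"ty": -0.2,"tz": 0,"roll": 0},
    {"tx": 1.0,"ty": -0.2,"tz": 0,"roll": 0},
    {"tx": 1.0,"ty": -0.2,"tz": 0,"roll": 0},
    {"tx": 1.0,"ty": -0.2,"tz": 0,"roll": 0},
  ],
)

```text
clock: 22.83
tool_pos: [0.4346, 0.1049, 0.2348]
eef_rot: [[0.11, 0.994, -0.002], [0.994, -0.11, -0.001], [-0.001, -0.002, -1.0]]
ft_force: [0.6, -0.4, 1.3]
gripper_width: 0.802
grasp_force: 0.0
```

```bash
python3 - <<'E'
from h import *
o=bot.get_obs(); print(o["tool_pos"],o["clock"],o["joint_pos"].round()); print(go((.426,.182,.2),-90))
E
```

```text
[0.43455956 0.10489709 0.23478542] 22.8333 [ 4. 11. 98. -0. 71. 10.]
(array([ 0.303, -0.068,  0.139]), np.float64(0.930092864950103))
```

>>> move_arm(
  steps=[
    {"tx": 0.3,"ty": -0.07,"tz": 0.1,"roll": 0.93},
    {"tx": 0.3,"ty": -0.07,"tz": 0.1,"roll": 0.93},
    {"tx": 0.3,"ty": -0.07,"tz": 0.1,"roll": 0.93},
    {"tx": 0.3,"ty": -0.07,"tz": 0.1,"roll": 0.93},
    {"tx": 0.3,"ty": -0.07,"tz": 0.1,"roll": 0.93},
    {"tx": 0.3,"ty": -0.07,"tz": 0.1,"roll": 0.93},
    {"tx": 0.3,"ty": -0.07,"tz": 0.1,"roll": 0.93},
    {"tx": 0.3,"ty": -0.07,"tz": 0.1,"roll": 0.93},
    {"tx": 0.3,"ty": -0.07,"tz": 0.1,"roll": 0.93},
    {"tx": 0.3,"ty": -0.07,"tz": 0.1,"roll": 0.93},
    {"tx": 0.3,"ty": -0.07,"tz": 0.1,"roll": 0.93},
    {"tx": 0.3,"ty": -0.07,"tz": 0.1,"roll": 0.93},
  ],
)

```text
clock: 23.83
tool_pos: [0.4261, 0.1799, 0.2102]
eef_rot: [[1.0, -0.01, -0.001], [-0.01, -1.0, -0.001], [-0.001, 0.001, -1.0]]
ft_force: [0.0, 0.1, 0.7]
gripper_width: 0.797
grasp_force: 0.0
```

```bash
python3 - <<'E'
from h import *
o=bot.get_obs(); print(o["tool_pos"],o["clock"])
c=imaging.get_calibration("wrist");p=imaging.capture("wrist")
for n,P in dict(salt=(.426,.181,.085),spice=(.5223,.0925,.105)).items(): print(n,projw(c,P))
print("blue");blob(p,c,(105,150,60),(130,255,255),.08); print("green");blob(p,c,(50,150,50),(70,255,255),.06)
cv2.imwrite("pics/w10raw.png",p[:,:,::-1])
# salt top: circle candidates near the prediction
u,v=projw(c,(.426,.181,.085)).astype(int); g=cv2.cvtColor(p,cv2.COLOR_RGB2GRAY)[v-45:v+45,u-45:u+45]
s=cv2.cvtColor(p,cv2.COLOR_RGB2HSV)[v-45:v+45,u-45:u+45,1]
h=cv2.HoughCircles(cv2.resize(g,None,fx=3,fy=3),cv2.HOUGH_GRADIENT,1.5,30,param1=120,param2=30,minRadius=35,maxRadius=80)
print(None if h is None else [((x/3+u-45).round(1),(y/3+v-45).round(1),(r/3).round(1)) for x,y,r in h[0][:5]])
print(s[::5,::5])
E
```

```text
[0.4261303  0.17988445 0.21016318] 23.8333
salt [320.84522388 192.95935439]
spice [428.87948298  86.49650933]
blue
[ 385  141   56   60 2092] [414. 171.] [0.4447983  0.09451225 0.08      ]
green
[ 283   52   43   37 1259] [304.  70.] [0.53688003 0.1953757  0.06      ]
[(np.float64(310.8), np.float64(175.8), np.float32(20.3)), (np.float64(314.2), np.float64(188.2), np.float32(19.1))]
[[63 68 80 67 68 67 70 79 77 74 58 73 76 75 80 72 79 72]
 [81 58 68 81 73 71 61 75 71 75 72 76 58 72 75 71 78 76]
 [67 70 68 61 81 73 52 64 67 57 63 69 70 65 70 72 67 74]
 [76 72 67 64 74 60 54 62 58 58 58 82 65 71 72 69 68 80]
 [71 77 73 68 60 56 62 57 61 60 57 63 81 73 70 62 72 73]
 [78 75 68 65 61 60 44 42 46 44 48 74 72 73 77 70 70 71]
 [76 78 77 74 59 44 44 41 42 43 46 68 75 72 75 68 66 76]
 [67 82 69 69 60 41 42 32 11 40 45 44 65 64 73 65 69 72]
 [76 72 73 72 77 44 41 42 31 42 41 42 57 78 65 77 73 74]
 [82 78 76 92 88 42 42 40 43 43 43 45 86 75 71 82 73 70]
 [82 71 76 80 76 40 43 44 43 44 50 77 82 81 75 81 72 65]
 [69 83 82 65 84 78 42 42 43 48 72 80 68 78 68 83 59 70]
 [86 71 73 72 75 72 81 71 68 75 81 83 73 83 72 66 79 81]
 [82 73 76 89 73 76 76 77 80 74 73 83 80 72 66 82 56 76]
 [77 76 84 78 80 78 85 84 76 69 65 77 79 72 67 64 67 69]
 [83 76 79 67 76 81 78 67 76 74 63 71 81 74 74 73 69 68]
 [81 75 82 69 74 79 75 75 76 72 62 65 79 68 72 73 76 66]
 [79 76 68 86 78 76 75 87 79 59 67 58 79 79 73 66 68 76]]
```

```bash
python3 - <<'E'
from h import *
c=imaging.get_calibration("wrist");p=cv2.imread("pics/w10raw.png")[:,:,::-1]
s=cv2.GaussianBlur(cv2.cvtColor(p,cv2.COLOR_RGB2HSV)[:,:,1],(5,5),0); m=np.zeros_like(s); m[150:240,275:365]=(s[150:240,275:365]<52)*255
n,l,st,ce=cv2.connectedComponentsWithStats(m); i=1+np.argmax(st[1:,4]); print(st[i],ce[i])
for z in(.07,.08,.09): print(at(c,ce[i],z,rayw))
print([np.linalg.norm(at(c,(ce[i][0]+d,ce[i][1]),.07,rayw)-at(c,ce[i],.07,rayw)) for d in(19,)],c["pose"][:3,3])
# caddy corners check from last w-view not available; print base pos
P=at(c,ce[i],.08,rayw); print(go((P[0],P[1],.031)))
E
```

```text
[296 168  35  36 995] [313.42311558 185.33969849]
[0.42893461 0.18806964 0.07      ]
[0.43181675 0.18774192 0.08      ]
[0.4346989  0.18741421 0.09      ]
[np.float64(0.01797465229903638)] [0.51007523 0.17884355 0.35152849]
(array([ 0.023, -0.032,  0.717]), None)
```

>>> move_arm(
  steps=[
    {"tx": 0.018,"ty": -0.028,"tz": 0.12,"roll": 0},
    {"tx": 0.018,"ty": -0.028,"tz": 0.25,"roll": 0},
    {"tx": 0.018,"ty": -0.028,"tz": 0.37,"roll": 0},
    {"tx": 0.018,"ty": -0.028,"tz": 0.49,"roll": 0},
    {"tx": 0.018,"ty": -0.028,"tz": 0.6,"roll": 0},
    {"tx": 0.018,"ty": -0.028,"tz": 0.68,"roll": 0},
    {"tx": 0.018,"ty": -0.028,"tz": 0.72,"roll": 0},
    {"tx": 0.018,"ty": -0.028,"tz": 0.72,"roll": 0},
    {"tx": 0.018,"ty": -0.028,"tz": 0.72,"roll": 0},
  ],
)

```text
clock: 24.63
tool_pos: [0.43, 0.1879, 0.0302]
eef_rot: [[1.0, -0.0, -0.002], [-0.0, -1.0, -0.001], [-0.002, 0.001, -1.0]]
ft_force: [0.0, 0.2, 0.5]
gripper_width: 0.799
grasp_force: 0.0
```

>>> move_arm(
  steps=[
    {"tx": 0,"ty": 0,"tz": 0,"roll": 0},
    {"tx": 0,"ty": 0,"tz": 0,"roll": 0},
    {"tx": 0,"ty": 0,"tz": 0,"roll": 0},
    {"tx": 0,"ty": 0,"tz": 0,"roll": 0},
    {"tx": 0,"ty": 0,"tz": 0,"roll": 0},
    {"tx": 0,"ty": 0,"tz": 0,"roll": 0},
    {"tx": 0,"ty": 0,"tz": 0,"roll": 0},
    {"tx": 0,"ty": 0,"tz": 0,"roll": 0},
    {"tx": 0,"ty": 0,"tz": 0,"roll": 0},
  ],
  gripper=0,
  grip_force=40,
)

```text
clock: 25.38
tool_pos: [0.4306, 0.1893, 0.0321]
eef_rot: [[1.0, 0.001, 0.003], [0.001, -1.0, 0.0], [0.003, -0.0, -1.0]]
ft_force: [-0.8, -1.5, 5.8]
gripper_width: 0.451
grasp_force: 39.7
```

>>> move_arm(
  steps=[
    {"tx": 0,"ty": 0,"tz": -0.08,"roll": 0},
    {"tx": 0,"ty": 0,"tz": -0.2,"roll": 0},
    {"tx": 0,"ty": 0,"tz": -0.32,"roll": 0},
    {"tx": 0,"ty": 0,"tz": -0.45,"roll": 0},
    {"tx": 0,"ty": 0,"tz": -0.58,"roll": 0},
    {"tx": 0,"ty": 0,"tz": -0.68,"roll": 0},
    {"tx": 0,"ty": 0,"tz": -0.68,"roll": 0},
    {"tx": 0,"ty": 0,"tz": -0.68,"roll": 0},
  ],
)

```text
clock: 26.05
tool_pos: [0.4301, 0.1895, 0.2022]
eef_rot: [[1.0, 0.001, 0.004], [0.0, -1.0, 0.001], [0.004, -0.001, -1.0]]
ft_force: [0.0, 1.2, -1.6]
gripper_width: 0.451
grasp_force: 40.5
```

>>> move_arm(
  steps=[
    {"tx": 0.35,"ty": -0.7,"tz": 0,"roll": -0.92},
    {"tx": 0.35,"ty": -0.7,"tz": 0,"roll": -0.92},
    {"tx": 0.35,"ty": -0.7,"tz": 0,"roll": -0.92},
    {"tx": 0.35,"ty": -0.7,"tz": 0,"roll": -0.92},
    {"tx": 0.35,"ty": -0.7,"tz": 0,"roll": -0.92},
    {"tx": 0.35,"ty": -0.7,"tz": 0,"roll": -0.92},
    {"tx": 0.35,"ty": -0.7,"tz": 0,"roll": -0.92},
    {"tx": 0.35,"ty": -0.7,"tz": 0,"roll": -0.92},
    {"tx": 0.35,"ty": -0.7,"tz": 0,"roll": -0.92},
    {"tx": 0.35,"ty": -0.7,"tz": 0,"roll": -0.92},
    {"tx": 0.35,"ty": -0.7,"tz": 0,"roll": -0.92},
    {"tx": 0.35,"ty": -0.7,"tz": 0,"roll": -0.92},
  ],
)

```text
clock: 27.05
tool_pos: [0.5162, 0.3639, 0.1983]
eef_rot: [[0.119, 0.993, -0.003], [0.993, -0.119, -0.002], [-0.002, -0.003, -1.0]]
ft_force: [-0.3, 0.2, -1.7]
gripper_width: 0.449
grasp_force: 40.6
```

```bash
python3 - <<'E'
from h import *
o=bot.get_obs(); print(o["tool_pos"],o["clock"],o["gripper_width"],o["grasp_force"])
c=imaging.get_calibration("wrist");p=imaging.capture("wrist"); cv2.imwrite("pics/w11.png",p[:,:,::-1])
h=cv2.cvtColor(p,cv2.COLOR_RGB2HSV); m=cv2.inRange(h,(8,110,60),(22,255,255))
m=cv2.morphologyEx(m,cv2.MORPH_CLOSE,np.ones((5,5),np.uint8))
n,l,s,ce=cv2.connectedComponentsWithStats(m)
for i in range(1,n):
    if s[i,4]>300: print(s[i],ce[i].round(),at(c,ce[i],.005,rayw).round(4))
for P in((.5125,.345,.025),(.5215,.417,.025)): print(projw(c,P))
E
```

```text
[0.51619856 0.36390768 0.19834304] 27.05 0.44866946469652946 40.56328754522838
[ 86  40  21  19 310] [97. 49.] [0.2498 0.5706 0.005 ]
[  23   47   86   34 1265] [72. 68.] [0.2002 0.5604 0.005 ]
[ 297   93   56   56 3031] [324. 120.] [0.5244 0.4237 0.005 ]
[ 576   93   64   90 2898] [608. 127.] [0.9492 0.3983 0.005 ]
[    0    98   141   251 20096] [ 57. 211.] [0.0951 0.3647 0.005 ]
[544 124  26  45 487] [553. 143.] [0.8239 0.3773 0.005 ]
[ 297  158   54   52 2664] [323. 184.] [0.515  0.3529 0.005 ]
[ 557  187   83  213 9877] [609. 292.] [1.0632 0.071  0.005 ]
[511 237  26  47 580] [522. 258.] [0.7909 0.2102 0.005 ]
[321.95929073 196.14240614]
[322.30761045 128.09067388]
```

View pics/w11.png

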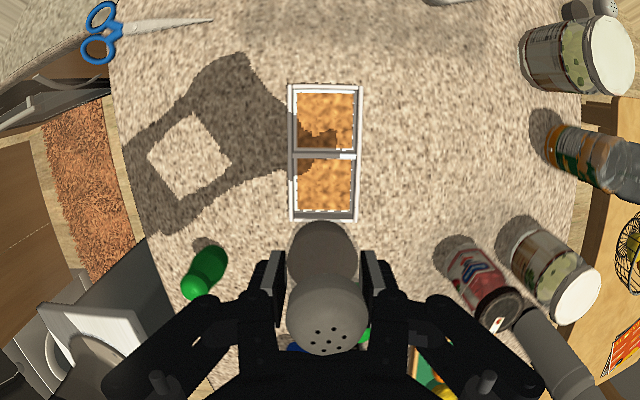

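The salt is held upright at (325,290). The caddy's far bay is at (324,120), so (0.524,0.423), and the near bay at (323,184), so (0.515,0.354). Their 71 mm spacing fits the given sizes. I move over the far bay.

>>> move_arm(
  steps=[
    {"tx": 0.12,"ty": 0.002,"tz": 0,"roll": 0},
    {"tx": 0.236,"ty": 0.004,"tz": 0,"roll": 0},
    {"tx": 0.236,"ty": 0.004,"tz": 0.1,"roll": 0},
    {"tx": 0.236,"ty": 0.004,"tz": 0.2,"roll": 0},
    {"tx": 0.236,"ty": 0.004,"tz": 0.3,"roll": 0},
    {"tx": 0.236,"ty": 0.004,"tz": 0.4,"roll": 0},
    {"tx": 0.236,"ty": 0.004,"tz": 0.45,"roll": 0},
    {"tx": 0.236,"ty": 0.004,"tz": 0.45,"roll": 0},
    {"tx": 0.236,"ty": 0.004,"tz": 0.45,"roll": 0},
  ],
)

```text
clock: 27.85
tool_pos: [0.5252, 0.4225, 0.0875]
eef_rot: [[0.126, 0.992, -0.002], [0.992, -0.126, -0.001], [-0.001, -0.001, -1.0]]
ft_force: [0.7, -0.3, -0.6]
gripper_width: 0.453
grasp_force: 40.6
```

```bash
python3 - <<'E'
from h import *
o=bot.get_obs(); print(o["tool_pos"],o["clock"])
c=imaging.get_calibration("wrist");p=imaging.capture("wrist")
h=cv2.cvtColor(p,cv2.COLOR_RGB2HSV); m=cv2.inRange(h,(8,110,60),(22,255,255))
m=cv2.morphologyEx(m,cv2.MORPH_CLOSE,np.ones((5,5),np.uint8))
n,l,s,ce=cv2.connectedComponentsWithStats(m)
for i in range(1,n):
    if s[i,4]>200 and 250<ce[i][0]<400: x,y,w,hh,_=s[i]; print(s[i],at(c,(x,y),.005,rayw)[:2].round(4),at(c,(x+w,y),.005,rayw)[:2].round(4))
R=np.array([.127,.992]);n=np.array([.992,-.127])
for q in [(.524,.4225)+a*R*.0335+b*n*.0335 for a in(-1,1) for b in(-1,1)]: print(projw(c,(*q,.005)).round(),projw(c,(*q,.025)).round())
E
```

```text
[0.52518471 0.42248409 0.08746194] 27.85
[ 284  172   79   71 4385] [0.5    0.4558] [0.5585 0.4484]
[281. 248.] [277. 260.]
[363. 248.] [366. 260.]
[277. 168.] [272. 174.]
[367. 168.] [370. 174.]
```

Prediction and cork edges agree within about 2 px. I lower and release.

>>> move_arm(
  steps=[
    {"tx": 0,"ty": 0,"tz": 0.06,"roll": 0},
    {"tx": 0,"ty": 0,"tz": 0.11,"roll": 0},
    {"tx": 0,"ty": 0,"tz": 0.15,"roll": 0},
    {"tx": 0,"ty": 0,"tz": 0.18,"roll": 0},
    {"tx": 0,"ty": 0,"tz": 0.198,"roll": 0},
    {"tx": 0,"ty": 0,"tz": 0.198,"roll": 0},
    {"tx": 0,"ty": 0,"tz": 0.198,"roll": 0},
  ],
)

```text
clock: 28.48
tool_pos: [0.5256, 0.4228, 0.0389]
eef_rot: [[0.125, 0.992, 0.0], [0.992, -0.125, 0.0], [0.0, 0.0, -1.0]]
ft_force: [0.6, 0.5, -1.5]
gripper_width: 0.455
grasp_force: 40.6
```

>>> move_arm(
  steps=[
    {"tx": 0,"ty": 0,"tz": 0,"roll": 0},
    {"tx": 0,"ty": 0,"tz": 0,"roll": 0},
    {"tx": 0,"ty": 0,"tz": 0,"roll": 0},
    {"tx": 0,"ty": 0,"tz": 0,"roll": 0},
    {"tx": 0,"ty": 0,"tz": 0,"roll": 0},
    {"tx": 0,"ty": 0,"tz": 0,"roll": 0},
    {"tx": 0,"ty": 0,"tz": -0.1,"roll": 0},
    {"tx": 0,"ty": 0,"tz": -0.25,"roll": 0},
    {"tx": 0,"ty": 0,"tz": -0.4,"roll": 0},
    {"tx": 0,"ty": 0,"tz": -0.6,"roll": 0},
    {"tx": 0,"ty": 0,"tz": -0.75,"roll": 0},
    {"tx": 0,"ty": 0,"tz": -0.75,"roll": 0},
  ],
  gripper=85,
)

```text
clock: 29.48
tool_pos: [0.528, 0.4245, 0.2362]
eef_rot: [[0.125, 0.992, 0.013], [0.992, -0.125, 0.008], [0.01, 0.012, -1.0]]
ft_force: [0.6, 0.4, 1.3]
gripper_width: 0.852
grasp_force: 0.0
```

```bash
python3 - <<'E'
from h import *
o=bot.get_obs(); print(o["tool_pos"],o["clock"])
c=imaging.get_calibration("wrist");p=imaging.capture("wrist"); cv2.imwrite("pics/w12.png",p[:,:,::-1])
s=cv2.GaussianBlur(cv2.cvtColor(p,cv2.COLOR_RGB2HSV),(5,5),0)
print(projw(c,(.524,.4225,.09)),projw(c,(.524,.4225,.05)))
u,v=projw(c,(.524,.4225,.09)).astype(int); print(s[v-50:v+51:5,u-50:u+51:5,1])
print(go((.525,.097,.22),45))
E
```

```text
[0.52800594 0.42445931 0.23616098] 29.4833
[317.21740584 190.27857516] [317.38055387 179.9043631 ]
[[ 74  78  76  80  52  42  42  42  40  40  41  41  42  42  47  44  46  66
   61  70  73]
 [ 75  76  78  80  37  40  60  59  59  56  56  57  58  48  31  33  36  63
   66  63  71]
 [ 72  77  78  81  40  43 163 162 161 162 161 161 164 158 159 134  37  62
   61  64  71]
 [ 75  75  72  68  41  19 157 160 160 162 162 162 151 155 155 126  36  62
   68  78  73]
 [ 75  77  71  67  33  22 163 161 155 101  74  82 137 161 160 124  36  66
   73  59  69]
 [ 79  62  67  69  23  21 164 159  80  58  60  64  62 129 156 107  35  69
   72  69  71]
 [ 66  71  68  67  24  19 161 119  61  57  54  53  61  64 154 110  35  68
   69  64  73]
 [ 75  72  71  76  26  23 159  85  60  45  46  44  46  52 134  93  36  71
   66  62  62]
 [ 76  75  72  70  26  21 156  83  48  45  43  42  45  45 128 101  33  70
   69  73  76]
 [ 67  76  65  69  24  22 161 128  46  42  40  42  40  44  97  69  33  64
   66  70  69]
 [ 71  67  71  72  30  20 164 155  43  41  38  31  46  43  92  91  31  72
   74  70  70]
 [ 76  75  74  75  34 
[... 235 characters left out ...]
  68  70]
 [ 72  65  78  70  44  24 158 156 156 157 152 158 149 156 153  46  27  63
   68  64  71]
 [ 66  70  68  69  46  22 161 154 157 155 158 158 156 160 158  51  29  72
   77  68  61]
 [ 70  75  74  64  50  27 159 157 158 158 158 156 155 156 158  47  29  77
   75  73  65]
 [ 68  75  74  65  47  25 157 155 157 159 157 158 157 157 158  47  26  75
   74  70  70]
 [ 70  70  77  63  43  25 160 157 157 157 160 158 157 159 161  40  24  74
   70  66  71]
 [ 71  73  72  67  48  26 155 158 159 158 150 157 157 157 156  43  34  74
   74  75  70]
 [ 68  71  71  67  51  28 158 157 158 158 161 155 155 158 159  38  41  70
   74  71  76]]
(array([-1.3  ,  0.154,  0.045]), np.float64(-0.5799037703734515))
```

The salt stands in the far bay. Now the spice jar, approached diagonally (yaw 45°) so the fingers miss the blue and green look-alikes.

>>> move_arm(
  steps=[
    {"tx": -1.0,"ty": 0.1,"tz": 0,"roll": 0},
    {"tx": -1.0,"ty": 0.1,"tz": 0,"roll": 0},
    {"tx": -1.0,"ty": 0.1,"tz": 0,"roll": 0},
    {"tx": -1.0,"ty": 0.1,"tz": 0,"roll": 0},
    {"tx": -1.0,"ty": 0.1,"tz": 0,"roll": 0},
    {"tx": -1.0,"ty": 0.1,"tz": 0,"roll": 0},
    {"tx": -1.0,"ty": 0.1,"tz": 0,"roll": 0},
    {"tx": -1.0,"ty": 0.1,"tz": 0,"roll": 0},
    {"tx": -1.0,"ty": 0.1,"tz": 0,"roll": 0},
  ],
  gripper=75,
)

```text
clock: 30.28
tool_pos: [0.5188, 0.1717, 0.2257]
eef_rot: [[0.126, 0.992, -0.001], [0.992, -0.126, 0.0], [0.0, -0.001, -1.0]]
ft_force: [-0.4, 0.2, -1.8]
gripper_width: 0.747
grasp_force: 0.0
```

>>> move_arm(
  steps=[
    {"tx": -0.3,"ty": 0.06,"tz": 0,"roll": -0.58},
    {"tx": -0.3,"ty": 0.06,"tz": 0,"roll": -0.58},
    {"tx": -0.3,"ty": 0.06,"tz": 0,"roll": -0.58},
    {"tx": -0.3,"ty": 0.06,"tz": 0,"roll": -0.58},
    {"tx": -0.3,"ty": 0.06,"tz": 0,"roll": -0.58},
    {"tx": -0.3,"ty": 0.06,"tz": 0,"roll": -0.58},
    {"tx": -0.3,"ty": 0.06,"tz": 0,"roll": -0.58},
    {"tx": -0.3,"ty": 0.06,"tz": 0,"roll": -0.58},
    {"tx": -0.3,"ty": 0.06,"tz": 0,"roll": -0.58},
    {"tx": -0.3,"ty": 0.06,"tz": 0,"roll": -0.58},
  ],
)

```text
clock: 31.12
tool_pos: [0.5244, 0.0967, 0.2258]
eef_rot: [[-0.707, 0.707, -0.001], [0.707, 0.707, 0.0], [0.001, -0.0, -1.0]]
ft_force: [0.7, 0.3, 0.3]
gripper_width: 0.754
grasp_force: 0.0
```

```bash
python3 - <<'E'
from h import *
o=bot.get_obs(); print(o["tool_pos"],o["clock"],o["eef_rot"].round(3).tolist())
c=imaging.get_calibration("wrist");p=imaging.capture("wrist"); cv2.imwrite("pics/w13.png",p[:,:,::-1])
u,v=projw(c,(.525,.097,.105)).astype(int); print(u,v)
g=cv2.cvtColor(p,cv2.COLOR_RGB2GRAY); m=np.zeros_like(g); m[v-55:v+55,u-55:u+55]=(cv2.GaussianBlur(g,(5,5),0)[v-55:v+55,u-55:u+55]<55)*255
n,l,s,ce=cv2.connectedComponentsWithStats(m)
for i in range(1,n):
    if s[i,4]>150: print(s[i],ce[i],at(c,ce[i],.1,rayw))
print(g[v-60:v+61:6,u-60:u+61:6])
print("blue");blob(p,c,(105,150,60),(130,255,255),.08)
E
```

```text
[0.52435832 0.09670643 0.22576696] 31.1167 [[-0.707, 0.707, -0.001], [0.707, 0.707, 0.0], [0.001, -0.0, -1.0]]
323 195
[312 153  29  12 189] [326.28571429 157.46560847] [0.50312307 0.12203066 0.1       ]
[ 305  165   42   49 1514] [325.11955086 188.6340819 ] [0.52262979 0.10116749 0.1       ]
[[ 41  41  41  19 167 122 169 135 149  98  84  95 171 158 138  99 174 195
  165 171  54]
 [ 40  39  42  67 179 166 195 201  78  94  93  90  69 180 182 185 174 159
  198 169 178]
 [ 41  40  28 183 168 203 202 168  96 104  82  78  80 154 178 156 215 133
  167 194 150]
 [ 36 170 199 184 189 188 186 166  68  62  39  36  92  70 169 119 165 172
  194 149 204]
 [200 183 176 169 183 180 163 165  75  48  46  18  37 158 172 149 168 178
  184 199 210]
 [166 198 175 158 191 187 180 127  74  74  52  61 126  20 161 147 160 173
  183 158 186]
 [189 169 169 180 160 203 190 189  35  18   8   8  12 124 158 119 164 177
  152 158 171]
 [163 184 217 200 172 178 148 170  33  51  34  39  33  19 168 165 172 138
  164 166 139]
 [160 155 157 195 169 148 179   5  35  28  30  45  31  43 128 123 166 156
  187 219 204]
 [158
[... 442 characters left out ...]
175 146 172 179 204 205 164 177 184 157 196 162 155 210 163 196 194 151
   95  43 180]
 [184 146 187 176 186 200 164 187 191 145 172 166 185 182 171 194 206  87
   89  41  34]
 [174 149 198 167 170 172 159 186 175 183 164 185 149 163 206 164  79  86
   61 153 120]
 [170 189 181 191 165 214 174 182 187 172 182 128 176 185 203  81  77  58
  209 123 119]
 [109 170 169 170 129 191 181 174 166 199 175 171 134 170  78  73 126 185
  120 120 120]
 [176 198 165 183 176 198 157 214 173 189 157 152 188  83  70 194 139 122
  120 119 120]
 [150 220 203 175 184 168 183 201 174 177 194  71  78  66 213 117 118 121
   52 130 119]]
blue
[ 236  107   54   49 1893] [261. 130.] [0.44410978 0.0955704  0.08      ]
```

>>> move_arm(
  steps=[
    {"tx": 0.004,"ty": 0.006,"tz": 0.12,"roll": 0},
    {"tx": 0.004,"ty": 0.006,"tz": 0.25,"roll": 0},
    {"tx": 0.004,"ty": 0.006,"tz": 0.37,"roll": 0},
    {"tx": 0.004,"ty": 0.006,"tz": 0.49,"roll": 0},
    {"tx": 0.004,"ty": 0.006,"tz": 0.6,"roll": 0},
    {"tx": 0.004,"ty": 0.006,"tz": 0.68,"roll": 0},
    {"tx": 0.004,"ty": 0.006,"tz": 0.735,"roll": 0},
    {"tx": 0.004,"ty": 0.006,"tz": 0.735,"roll": 0},
    {"tx": 0.004,"ty": 0.006,"tz": 0.735,"roll": 0},
  ],
)

```text
clock: 31.92
tool_pos: [0.5245, 0.0974, 0.0421]
eef_rot: [[-0.707, 0.707, -0.001], [0.707, 0.707, -0.0], [0.001, -0.001, -1.0]]
ft_force: [0.4, -0.5, 0.9]
gripper_width: 0.749
grasp_force: 0.0
```

>>> move_arm(
  steps=[
    {"tx": 0,"ty": 0,"tz": 0,"roll": 0},
    {"tx": 0,"ty": 0,"tz": 0,"roll": 0},
    {"tx": 0,"ty": 0,"tz": 0,"roll": 0},
    {"tx": 0,"ty": 0,"tz": 0,"roll": 0},
    {"tx": 0,"ty": 0,"tz": 0,"roll": 0},
    {"tx": 0,"ty": 0,"tz": 0,"roll": 0},
    {"tx": 0,"ty": 0,"tz": 0,"roll": 0},
    {"tx": 0,"ty": 0,"tz": 0,"roll": 0},
    {"tx": 0,"ty": 0,"tz": 0,"roll": 0},
  ],
  gripper=0,
  grip_force=40,
)

```text
clock: 32.67
tool_pos: [0.5262, 0.0973, 0.0443]
eef_rot: [[-0.707, 0.707, 0.004], [0.707, 0.707, 0.0], [-0.003, 0.003, -1.0]]
ft_force: [-0.2, 2.3, 5.2]
gripper_width: 0.469
grasp_force: 37.4
```

>>> move_arm(
  steps=[
    {"tx": 0,"ty": 0,"tz": -0.08,"roll": 0},
    {"tx": 0,"ty": 0,"tz": -0.2,"roll": 0},
    {"tx": 0,"ty": 0,"tz": -0.32,"roll": 0},
    {"tx": 0,"ty": 0,"tz": -0.45,"roll": 0},
    {"tx": 0,"ty": 0,"tz": -0.58,"roll": 0},
    {"tx": 0,"ty": 0,"tz": -0.7,"roll": 0},
    {"tx": 0,"ty": 0,"tz": -0.75,"roll": 0},
    {"tx": 0,"ty": 0,"tz": -0.75,"roll": 0},
    {"tx": 0,"ty": 0,"tz": -0.75,"roll": 0},
  ],
)

```text
clock: 33.42
tool_pos: [0.5246, 0.0971, 0.2303]
eef_rot: [[-0.707, 0.707, 0.001], [0.707, 0.707, -0.0], [-0.001, 0.001, -1.0]]
ft_force: [-0.6, 0.2, -1.7]
gripper_width: 0.471
grasp_force: 37.0
```

```bash
python3 - <<'E'
from h import *
o=bot.get_obs(); print(o["tool_pos"],o["clock"]); print(go((.5155,.3535,.22),-7.3)); imaging.capture("wrist")
E
```

```text
[0.52461267 0.09705727 0.23031358] 33.4167
(array([0.751, 0.7  , 0.041]), np.float64(0.5811036397977033))
```

>>> move_arm(
  steps=[
    {"tx": 0.75,"ty": 0.7,"tz": 0,"roll": 0.58},
    {"tx": 0.75,"ty": 0.7,"tz": 0,"roll": 0.58},
    {"tx": 0.75,"ty": 0.7,"tz": 0,"roll": 0.58},
    {"tx": 0.75,"ty": 0.7,"tz": 0,"roll": 0.58},
    {"tx": 0.75,"ty": 0.7,"tz": 0,"roll": 0.58},
    {"tx": 0.75,"ty": 0.7,"tz": 0,"roll": 0.58},
    {"tx": 0.75,"ty": 0.7,"tz": 0,"roll": 0.58},
    {"tx": 0.75,"ty": 0.7,"tz": 0,"roll": 0.58},
    {"tx": 0.75,"ty": 0.7,"tz": 0,"roll": 0.58},
    {"tx": 0.75,"ty": 0.7,"tz": 0,"roll": 0.58},
    {"tx": 0.75,"ty": 0.7,"tz": 0,"roll": 0.58},
  ],
)

```text
clock: 34.38
tool_pos: [0.5157, 0.3524, 0.2288]
eef_rot: [[0.123, 0.992, -0.002], [0.992, -0.124, -0.001], [-0.002, -0.002, -1.0]]
ft_force: [0.1, -1.3, -1.3]
gripper_width: 0.47
grasp_force: 37.1
```

```bash
python3 - <<'E'
from h import *
o=bot.get_obs(); print(o["tool_pos"],o["clock"],o["gripper_width"])
c=imaging.get_calibration("wrist");p=imaging.capture("wrist"); cv2.imwrite("pics/w14.png",p[:,:,::-1])
h=cv2.cvtColor(p,cv2.COLOR_RGB2HSV); m=cv2.inRange(h,(8,110,60),(22,255,255))
n,l,s,ce=cv2.connectedComponentsWithStats(cv2.morphologyEx(m,cv2.MORPH_CLOSE,np.ones((5,5),np.uint8)))
for i in range(1,n):
    if s[i,4]>200 and 250<ce[i][0]<400:
        x,y,w,hh,_=s[i]; print(s[i],[at(c,q,.005,rayw)[:2].round(4) for q in((x,y),(x+w,y),(x,y+hh),(x+w,y+hh))])
print(go((.5155,.3535,.051),-7.3))
E
```

```text
[0.51574023 0.35240972 0.22880564] 34.3833 0.469872468284153
[ 298   84   52   51 1345] [array([0.4995, 0.4561]), array([0.559 , 0.4488]), array([0.4913, 0.3962]), array([0.5523, 0.3887])]
[ 298  144   50   49 2345] [array([0.4898, 0.3855]), array([0.5488, 0.3782]), array([0.481 , 0.3249]), array([0.5425, 0.3173])]
(array([ 0.005, -0.002,  0.713]), np.float64(0.0017496343458072753))
```

>>> move_arm(
  steps=[
    {"tx": 0.002,"ty": 0,"tz": 0.12,"roll": 0},
    {"tx": 0.002,"ty": 0,"tz": 0.25,"roll": 0},
    {"tx": 0.002,"ty": 0,"tz": 0.37,"roll": 0},
    {"tx": 0.002,"ty": 0,"tz": 0.48,"roll": 0},
    {"tx": 0.002,"ty": 0,"tz": 0.57,"roll": 0},
    {"tx": 0.002,"ty": 0,"tz": 0.64,"roll": 0},
    {"tx": 0.002,"ty": 0,"tz": 0.69,"roll": 0},
    {"tx": 0.002,"ty": 0,"tz": 0.715,"roll": 0},
    {"tx": 0.002,"ty": 0,"tz": 0.715,"roll": 0},
    {"tx": 0.002,"ty": 0,"tz": 0.715,"roll": 0},
  ],
)

```text
clock: 35.27
tool_pos: [0.5165, 0.3534, 0.0517]
eef_rot: [[0.125, 0.992, 0.001], [0.992, -0.125, 0.0], [0.0, 0.001, -1.0]]
ft_force: [-0.3, -0.6, -0.7]
gripper_width: 0.466
grasp_force: 36.5
```

>>> move_arm(
  steps=[
    {"tx": 0,"ty": 0,"tz": 0,"roll": 0},
    {"tx": 0,"ty": 0,"tz": 0,"roll": 0},
    {"tx": 0,"ty": 0,"tz": 0,"roll": 0},
    {"tx": 0,"ty": 0,"tz": 0,"roll": 0},
    {"tx": 0,"ty": 0,"tz": 0,"roll": 0},
    {"tx": 0,"ty": 0,"tz": 0,"roll": 0},
    {"tx": 0,"ty": 0,"tz": -0.1,"roll": 0},
    {"tx": 0,"ty": 0,"tz": -0.25,"roll": 0},
    {"tx": 0,"ty": 0,"tz": -0.4,"roll": 0},
    {"tx": 0,"ty": 0,"tz": -0.6,"roll": 0},
    {"tx": 0,"ty": 0,"tz": -0.75,"roll": 0},
    {"tx": 0,"ty": 0,"tz": -0.75,"roll": 0},
  ],
  gripper=85,
)

```text
clock: 36.27
tool_pos: [0.5186, 0.3554, 0.248]
eef_rot: [[0.125, 0.992, 0.013], [0.992, -0.125, 0.007], [0.008, 0.012, -1.0]]
ft_force: [0.6, 0.6, 0.4]
gripper_width: 0.849
grasp_force: 0.0
```

```bash
python3 - <<'E'
from h import *
o=bot.get_obs(); print(o["tool_pos"],o["clock"])
c=imaging.get_calibration("wrist");p=imaging.capture("wrist"); g=cv2.GaussianBlur(cv2.cvtColor(p,cv2.COLOR_RGB2GRAY),(5,5),0)
u,v=projw(c,(.516,.353,.11)).astype(int); print("pred cap",u,v)
m=np.zeros_like(g); m[v-50:v+45,u-50:u+50]=(g[v-50:v+45,u-50:u+50]<55)*255
n,l,s,ce=cv2.connectedComponentsWithStats(m)
for i in range(1,n):
    if s[i,4]>150: print(s[i],ce[i],at(c,ce[i],.105,rayw))
# salt cap
S=cv2.GaussianBlur(cv2.cvtColor(p,cv2.COLOR_RGB2HSV)[:,:,1],(5,5),0)
u,v=projw(c,(.524,.4225,.09)).astype(int); print("pred salt",u,v); print(S[v-40:v+41:6,u-40:u+41:6])
# spoon in top image
ct=imaging.get_calibration("top"); t=imaging.capture("top"); cv2.imwrite("pics/top_end.png",t[:,:,::-1])
hv=cv2.cvtColor(t,cv2.COLOR_RGB2GRAY)[195:235,418:476]; q=np.argwhere(hv>185)[:,::-1]+[418,195]; W=np.array([at(ct,k,.01)[:2] for k in q]); print(len(q),W.min(0) if len(q) else "",W.max(0) if len(q) else "")
t0=cv2.imread("pics/top0.png")[:,:,::-1]
for n,b in dict(jam=(222,115,255,160),mug=(365,128,412,165)).items(): print(n,np.abs(t[b[1]:b[3],b[0]:b[2]].astype(int)-t0[b[1]:b[3],b[0]:b[2]]).mean())
E
```

```text
[0.51861812 0.3554187  0.24796622] 36.2667
pred cap 318 192
[306 153  28  11 151] [319.36423841 157.31788079] [0.52094377 0.38577907 0.105     ]
[ 299  165   40   45 1333] [318.2768192  186.41185296] [0.51629995 0.35787542 0.105     ]
pred salt 317 117
[[ 62  68  71  69  61  75  68  69  64  68  64  61  75  74]
 [ 66  72  28  23  23  23  24  25  24  24  22  23  34  64]
 [ 71  73  27  91  83  87  79  80  69  62  61  45  24  73]
 [ 74  75  29 128 157 160 160 149 155 146 153 102  24  61]
 [ 65  68  30 132 161 135  66  51  63 143 157  87  23  64]
 [ 74  72  29 142 151  54  44  40  41  44 150  77  22  75]
 [ 74  75  29 128 115  46  40  34  37  42  83  84  22  68]
 [ 75  80  40 130 114  44  40  25  25  41  63  74  23  70]
 [ 77  76  38 136 153  46  42  44  38  44 125  74  25  61]
 [ 74  76  38 140 160 140  48  43  44  92 156  69  26  65]
 [ 76  81  39  74  78  81  90  90  92  79  94  30  22  74]
 [ 77  72  38  37  37  19  38  37  37  38   4   3  27  72]
 [ 77  79  38 138 163 160 162 163 157 152 158  51  31  68]
 [ 82  74  17 137 161 154  86  74  95 153 150  49  32  63]]
1 [ 0.48436032 -0.37501677] [ 0.48436032 -0.37501677]
jam 2.8
mug 3.0207015526164462
```

```bash
python3 -c "
from workcell import workorder; print(workorder.sign_off())"
```

```text
the job is handed in; nothing more can be done
None
```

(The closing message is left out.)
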